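# Make up the saw's air fitting: finger-tight plus a quarter turn

## Task

Turn the brass compression nut on the bench air outlet clockwise with the fingers until it is finger-tight and no further; then fit the open-ended wrench down over it and tighten it a quarter turn more, with the wrench only. Lay the wrench back flat across the two battens of its wooden rest, without dropping it; do not lean on the copper tube, and leave everything else where it is.

Things in the scene. Friction and masses are not known exactly. Their poses are not given: they have to be found in the camera images.
- outlet: Fixed air outlet: 90 x 70 x 8 mm blue foot, a 44 mm wide, 16 mm tall aluminium boss on it (top at 24 mm), then a 24 mm wide steel neck up to the nut. Origin: middle of the underside, on the table; z up. The upright axis of nut and tube passes through it.
- nut: Brass hex compression nut, 32 mm across flats, 18.5 mm tall, on a round flange 43 mm wide, 4 mm thick. Origin: on its axis, on top of the flange = bottom of the hex, 51.5 mm above the table (top at 70 mm). z up; flats face +x and every 60 degrees; the +x flat has a red mark. Tightens clockwise from above, height unchanged; runs loosely (0.05 N m) for 0.4 to 1.2 rad (not told) before it gets snug.
- tube: Copper tube stub, 15 mm thick, fixed, standing 30 mm up out of the nut on its axis. Origin: the middle of its lower end, at the top of the nut, 70 mm above the table; its end is 100 mm above the table. It must not take more than 10 N.
- snug (a joint): Elastic take-up of the ferrule under the nut, rad: about 0 while the nut runs loose, then grows with the tightening torque (10 N m per rad); it is finger-tight from 0.02 (0.2 N m) and starts to yield at about 0.05 (0.5 N m).
- extra_turn (a joint): How far the nut has been tightened beyond finger-tight, rad, clockwise seen from above; 0 until it yields (0.5 N m), then it grows with the nut and stays there. A quarter turn is 1.57.
- wrench: Loose steel open-ended wrench, 0.2 kg, 200 mm long. Origin: middle of the jaw, on the underside. +x points out of the jaw's mouth; the handle runs to -x (x = -32 to -174 mm), 17 mm wide, 10 mm thick, underside at z = 0. Jaw 33.4 mm wide, its two prongs on +y and -y parallel to x, from x = -20 to +24 mm, 12 mm thick; head 54 mm wide. Centre of mass near x = -72 mm.
- jaw (a point): Middle of the jaw, at the wrench's origin, axes as the wrench's. Level, with x parallel to a pair of the nut's flats, the jaw goes down over tube and hex (small lead-in slope underneath) till it rests on the flange, this point then at the nut's origin. About 0.08 rad of play to either side; it binds under load, so ease it back square to the flats to lift it off.
- handle (a point): Point on the wrench's underside, 85 mm from the jaw's middle (wrench x = -85 mm), axes as the wrench's: a good place to grip, across the 17 mm width.
- rest: Fixed wooden rest for the wrench: 170 x 130 mm board, 4 mm thick, with two battens across it (along its y, 130 mm long, 20 mm wide, tops 25 mm above the table) at x = -65 and +65 mm, leaving a 110 mm wide gap for the fingers. Origin: middle of its underside, on the table. The wrench starts lying across both battens roughly along the rest's x axis, jaw to +x, its handle point near the rest's middle.
- spare_nut: Bystander: loose small brass nut, 19 mm across flats, 14 mm tall. Origin under its middle.
- offcut_a: Bystander: stepped light wood offcut, about 90 x 55 x 16 mm. Origin under its middle.
- offcut_b: Bystander: light wood offcut, 60 x 22 x 16 mm. Origin under its middle.
- offcut_c: Bystander: brown wood offcut, 35 x 20 x 16 mm. Origin under its middle.
- glue: Bystander: white glue bottle with an orange cap, 54 mm wide, 130 mm tall. Origin under its middle.
- brush: Bystander: bench brush lying on the table. Origin under its middle.
- tray: Bystander: blue open parts tray, 120 x 160 x 35 mm. Origin under its middle.
Things that resemble listed ones, but are neither listed nor needed, are in the scene too. Leave any purple look-alike of the wrench alone.

How it is judged (in metres and radians):
On the way, in this order (a step that is already met when the one before it is completed fails the run):
1. the nut is run up finger-tight by the fingers (snug, at least 0.2 N m, not yet yielding by more than 0.08 rad) (value of joint snug above 0.02 rad and contact force between the fingers and nut above 1 N and value of joint extra_turn below 0.08 rad), for 0.1 s.
2. the wrench's jaw is down over the nut's hex, within 8 mm of resting on its flange (distance between wrench and nut below 0.008 m and horizontal distance between wrench and nut below 0.004 m), for 0.2 s.
3. the wrench has tightened the nut a quarter turn, less 15 degrees at most (value of joint extra_turn above 1.31 rad and contact force between wrench and nut above 1 N), for 0.05 s.
At the end, for the whole second after the job is handed in: The nut is 1.31 to 1.83 rad (a quarter turn, 15 degrees either way) past finger-tight; the wrench lies still, flat, right side up across both battens, its handle point within 45 mm along and 50 mm across of the rest's middle, its length within 0.6 rad of the rest's x axis (value of joint extra_turn between 1.31 and 1.83 rad and x of handle in the frame of rest between -0.045 and 0.045 m and y of handle in the frame of rest between -0.05 and 0.05 m and z of handle in the frame of rest between 0.02 and 0.031 m and angle between the x axis of wrench and the x axis of rest, either way round below 0.6 rad and angle between wrench's own z axis and vertical below 0.1 rad and linear speed of wrench below 0.02 m/s); the robot touches nothing.
It fails at once if the nut is tightened more than 105 degrees (1.83 rad) past finger-tight (value of joint extra_turn above 1.83 rad).
It fails at once if the fingers bear on the nut after it has been turned more than 0.08 rad past finger-tight (the tightening is the wrench's work) (contact force between the fingers and nut above 1 N and value of joint extra_turn above 0.08 rad).
It fails at once if the copper tube takes more than 10 N (contact force between anything else and tube above 10 N).
It fails at once if the wrench is dropped (moves at over 0.7 m/s while not held) (linear speed of wrench above 0.7 m/s and contact force between the fingers and wrench below 0.3 N).
It fails at once if a bystander is moved by more than 30 mm (distance of any of spare_nut, offcut_a, offcut_b, offcut_c, glue, brush, tray from where it was at the start of the episode above 0.03 m).
It also fails if it takes over 72 s, if anything falls off the work surface, if the arm or the gripper's body presses on something with over 40 N, if the wrist force passes 120 N, or if a joint passes its speed limit or range.

## Robot

A 6-joint arm with a two-finger parallel gripper is mounted at the origin on the work surface. World frame = base frame: x ahead of the robot, y to its left, z up, the work surface at z = 0. Lengths are in mm, angles in rad, forces in N, time in s.
With the tool pointing down it reaches from about 300 to 775 mm from the base axis. Payload 14.6 kg.
Tool frame: the origin (TCP) lies midway between the tips of the shut fingers; the grasp point (between the pads) lies 19 mm behind it; z points along the fingers, y is the direction in which the jaws open and shut (so a half turn about z gives the same grasp; the last joint's range is limited). The gripper opens to 94 mm and grips with 3 to 60 N. Pads are 16 mm wide; open, the fingers measure 119 mm over their backs; the gripper's body (75 mm by 177 mm) begins 78 mm behind the grasp point.
Start: joints at [-1.377, 0.3, 1.521, -0, 1.321, -0.067], TCP at [141.813, -531.393, 205.446] pointing down, gripper open.
Joint ranges: [-3.03, 3.03], [-0.79, 2.21], [0.23, 2.52], [-1.04, 4.18], [0, 3.07], [-2.55, 2.55]. Speed limits (rad/s): [2.22, 2.22, 2.57, 3.14, 3.14, 3.14].

## Interface

Orientations are given as [roll, pitch, yaw] about the fixed x, y, z axes, in that order (R = Rz(yaw) Ry(pitch) Rx(roll)).
In Python, from cell import read_state, camera, get_calibration, sign_off gives the robot as it stands.
- The arm moves only by the tool carry_out, never from a script. Its argument "series" is a list of rows, each an object with "delta_pos": the shift along the world's x, y, z in mm, a list of three; "turn": the turn, a rotation vector about the world's x, y, z in rad, a list of three; "hand": the opening, from 0 (shut) to 1 (fully open). A call has 1 to 8 rows; each row is the pose to reach, as a shift and turn from the pose commanded when the call began; what a row does not reach only later rows make up. A row lasts 1/8 s, in which the tool goes at most 62.5 mm and 10.7 degrees, less where a joint would pass 70% of its speed; a pose out of reach is approached as far as the arm can. A call with a gripper value outside its range is refused whole. The fingers move at their own pace and stop on an object; "squeeze" is the grip in N (left out, the last holds). Time passes only in rows, so rows that repeat a pose let the fingers close. It gives the time, the measured TCP pose, the force and the opening at its end, in the units of the state.
- read_state(): the state, without advancing time (a new reading comes with each control period).
- camera(name): name is "scene" or "top"; returns the picture (480x640x3 uint8, red, green, blue); there is no depth.
- get_calibration(name): a dict with "intrinsics" (3x3 intrinsics, pixels), "pose" (4x4, takes a point from camera to world coordinates). Camera axes: x right, y down, z forward; pixel columns grow to the right and rows downward; lengths in mm; the calibration is good to about 2 mm. A picture is of the moment at which its call begins. get_calibration takes no time and is no camera call.
- sign_off(): hands the job in, once; it reports no verdict.
The state is a dict: "clock": time; "joints": joint angles; "qd": joint speeds; "effort": joint torques, N m; "eef_pos": TCP position; "eef_rot": TCP orientation; "wrist_force": force on the tool from outside, world axes, zero at the start; "moment": the same for the moment, N m; "finger_gap": finger opening in mm.
Only numpy, scipy, OpenCV 4.12 (cv2) and the standard library are available. Lean on these libraries where they do the work, as an engineer would, in place of code of your own. Each camera call takes 0.05 s, during which the arm holds its last target.

## Working session

There is one attempt and no reset: what is moved stays moved. The work goes in short steps, Python scripts to look and compute and a tool call to move; the robot and the scene stay as the last step left them, time stands still between calls to the robot, and variables do not carry over. Pictures are saved under pics/ and viewed, and the job is handed in when it is done.

Besides the shell and the picture viewer there is one more tool, called as name([rows], argument=value, ...), one row to a line, values as JSON. carry_out: Moves the arm, as the interface text tells. Its arguments: {"type":"object","properties":{"series":{"type":"array"},"squeeze":{"type":"number"}},"required":["series"]}

```bash
ls; mkdir -p pics; python3 - <<'E'
from cell import *
import cv2
for n in("scene","top"):
    cv2.imwrite(f"pics/{n}0.png",camera(n)[:,:,::-1]); c=get_calibration(n); print(n,c["intrinsics"],c["pose"])
print(read_state())
E
```

```text
pics
scene [[587.56670145   0.         326.83941944]
 [  0.         587.56670145 242.61289945]
 [  0.           0.           1.        ]] [[-6.50827225e-01  6.51122666e-01 -3.90465359e-01  1.01757721e+03]
 [ 7.59137962e-01  5.65919955e-01 -3.21627362e-01  4.27205666e+02]
 [ 1.15532727e-02 -5.05740920e-01 -8.62608048e-01  1.20250395e+03]
 [ 0.00000000e+00  0.00000000e+00  0.00000000e+00  1.00000000e+00]]
top [[489.78304527   0.         325.07521161]
 [  0.         489.78304527 242.28212979]
 [  0.           0.           1.        ]] [[-4.93166962e-03 -9.94451214e-01  1.05083119e-01  3.42110084e+02]
 [-9.99959694e-01  5.69264374e-03  6.94293851e-03 -1.60176081e+01]
 [-7.50261439e-03 -1.05044643e-01 -9.94439206e-01  1.47195828e+03]
 [ 0.00000000e+00  0.00000000e+00  0.00000000e+00  1.00000000e+00]]
{'clock': 0.1, 'joints': array([-1.37659822e+00,  3.00397098e-01,  1.52149739e+00, -2.46764794e-05,
        1.32068395e+00, -6.66008036e-02]), 'qd': array([ 1.83123764e-05, -1.46112946e-03, -8.94388735e-04, -6.58824365e-04,
       -1.74635520e-04,  4.72719486e-04]), 'effort': array([ 4.55449044e-04, -5.32645977e+01, -3.53280866e+01,  7.09347054e-02,
        2.35636201e-02, -6.37576136e-05]), 'eef_pos': array([ 141.76625856, -531.18473135,  204.96232022]), 'eef_rot': array([-3.14060747e+00, -4.17557297e-05,  2.60805009e-01]), 'wrist_force': array([0.23125818, 0.34350649, 0.03621544]), 'moment': array([ 0.00595515, -0.00987721,  0.08325665]), 'finger_gap': 94.21240399152862}
```

View pics/scene0.png

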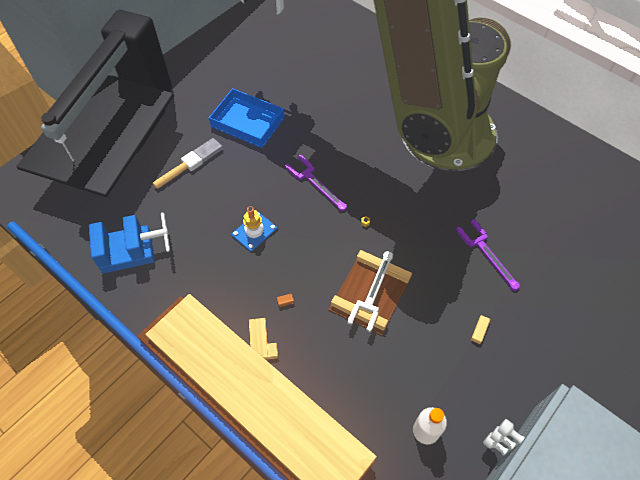

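View pics/top0.png

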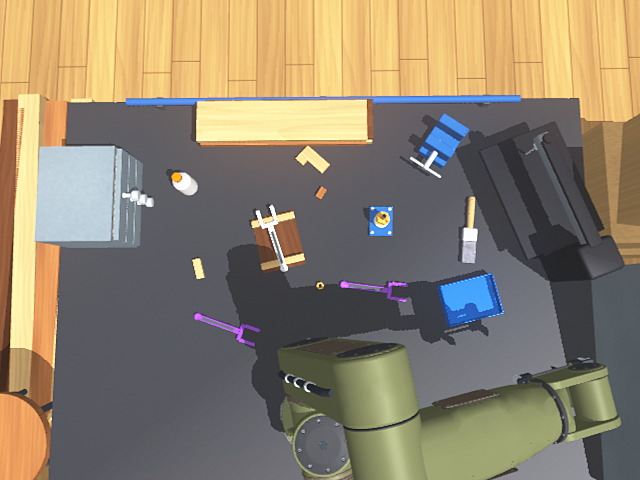

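Wrench candidates in the top view are the steel one on the rest at (275,240) and the purple look-alikes at (225,328) and (375,288). I choose the steel one. Nut candidates are the nut on the blue outlet at (381,220) and the small spare nut at (320,285). I choose the outlet nut. Next are close crops of both.

```bash
python3 - <<'E'
import cv2,numpy as np
s=cv2.imread("pics/scene0.png");t=cv2.imread("pics/top0.png")
def c(i,x,y,w,h,k):return cv2.resize(i[y:y+h,x:x+w],None,fx=k,fy=k,interpolation=cv2.INTER_CUBIC)
a=np.hstack([c(t,360,200,40,40,10),c(s,230,200,50,50,8)])
b=np.hstack([c(t,240,195,80,80,5),c(s,325,243,100,100,4)])
cv2.imwrite("pics/cropnut.png",a);cv2.imwrite("pics/cropwr.png",b)
E
```

```text
(no output)
```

View pics/cropnut.png

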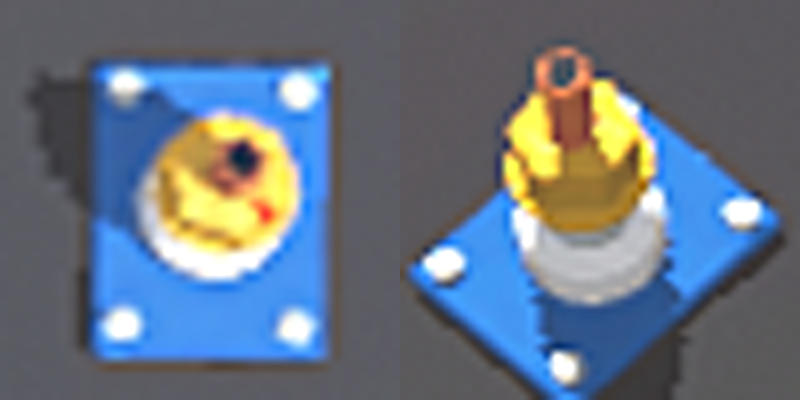

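View pics/cropwr.png

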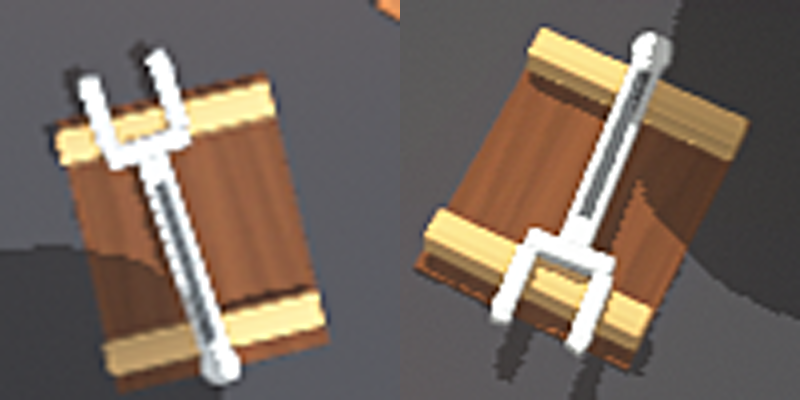

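```bash
cat > h.py <<'E'
import numpy as np,cv2
from cell import *
def proj(n,P):
    c=get_calibration(n);T=np.linalg.inv(c["pose"]);P=np.atleast_2d(P)
    q=P@T[:3,:3].T+T[:3,3];q=q@c["intrinsics"].T;return q[:,:2]/q[:,2:]
def ray(n,uv,z):
    c=get_calibration(n);uv=np.atleast_2d(uv)
    d=np.c_[uv,np.ones(len(uv))]@np.linalg.inv(c["intrinsics"]).T@c["pose"][:3,:3].T
    o=c["pose"][:3,3];return o+d*((z-o[2])/d[:,2])[:,None]
E
python3 - <<'E'
from h import *
t=cv2.imread("pics/top0.png");s=cv2.imread("pics/scene0.png")
# outlet foot by colour
for n,im,(x,y,w,h) in(("top",t,(360,198,42,45)),("scene",s,(228,205,54,50))):
    r=im[y:y+h,x:x+w].astype(int)
    m=((r[...,0]>r[...,2]+60)).astype(np.uint8)
    pts=np.argwhere(m)[:,::-1].astype(np.float32)+[x,y]
    W=ray(n,pts,8)[:,:2].astype(np.float32)
    R=cv2.minAreaRect(W);print(n,R,m.sum())
# wrench & rest points top
P=lambda l:np.array(l)/5+[240,195]-.4
print("top foot corners from crop",ray("top",np.array([(93,65),(330,65),(330,358),(95,358)])/10+[360,200]-.45,8).round(1))
print("batten corners",ray("top",P([(56,128),(270,78),(276,112),(62,166),(104,345),(322,292),(328,328),(108,375)]),25).round(1))
print("red",ray("top",np.array([263,212])/10+[360,200]-.45,62).round(1))
print("wr",ray("top",P([(220,362),(90,82),(157,57),(118,162),(185,140)]),36).round(1))
Q=lambda l:np.array(l)/4+[325,243]-.4
print("wr scene",ray("scene",Q([(650,50),(500,315),(580,345)])-[100,0],36).round(1))
E
```

```text
top ((562.06884765625, -173.46299743652344), (69.55650329589844, 88.98394012451172), 89.17800903320312) 476
scene ((565.25341796875, -170.55572509765625), (70.73701477050781, 90.96603393554688), 87.31725311279297) 543
top foot corners from crop [[ 606.3 -138.9    8. ]
 [ 605.9 -210.5    8. ]
 [ 516.6 -208.8    8. ]
 [ 517.  -138.2    8. ]]
batten corners [[562.6 215.7  25. ]
 [592.1  87.8  25. ]
 [571.5  84.2  25. ]
 [539.7 211.9  25. ]
 [432.7 185.8  25. ]
 [463.4  56.7  25. ]
 [442.   53.2  25. ]
 [414.9 183.3  25. ]]
red [[ 553.  -183.1   62. ]]
wr [[421.6 116.1  36. ]
 [588.5 194.   36. ]
 [603.3 154.3  36. ]
 [540.4 177.   36. ]
 [553.3 137.4  36. ]]
wr scene [[424.6 117.3  36. ]
 [605.6 155.8  36. ]
 [591.  198.7  36. ]]
```

```bash
cat > ov.py <<'E'
from h import *
def draw(name,im,x,y,w,h,k,polys):
    c=cv2.resize(im[y:y+h,x:x+w],None,fx=k,fy=k,interpolation=cv2.INTER_CUBIC)
    for P,col in polys:
        q=(proj(name,P)-[x,y]+.5)*k
        cv2.polylines(c,[np.round(q).astype(np.int32)],True,col,1,cv2.LINE_AA)
    return c
def hexa(c,yaw,z):
    a=yaw+np.pi/6+np.arange(6)*np.pi/3;r=16/np.cos(np.pi/6)
    return np.c_[c[0]+r*np.cos(a),c[1]+r*np.sin(a),np.full(6,z)]
def circ(c,r,z):
    a=np.linspace(0,2*np.pi,40);return np.c_[c[0]+r*np.cos(a),c[1]+r*np.sin(a),np.full(40,z)]
def wr(p,z=25):
    x,y,th=p;q=np.array([(24,27),(24,16.7),(-20,16.7),(-20,-16.7),(24,-16.7),(24,-27),(-32,-27),(-32,-8.5),(-174,-8.5),(-174,8.5),(-32,8.5),(-32,27)],float)
    c,s=np.cos(th),np.sin(th)
    return np.c_[q@np.array([[c,s],[-s,c]])+[x,y],np.full(len(q),z)]
def rest(p,z=25):
    x,y,th=p;c,s=np.cos(th),np.sin(th);R=np.array([[c,s],[-s,c]])
    return [np.c_[np.array([(a-10,-65),(a+10,-65),(a+10,65),(a-10,65)])@R+[x,y],np.full(4,z)] for a in(-65,65)]
E
python3 - <<'E'
from ov import *
t=cv2.imread("pics/top0.png");s=cv2.imread("pics/scene0.png")
c=(563.5,-172);G=(0,255,0);B=(255,0,255)
y=np.deg2rad(-132)
pl=[(hexa(c,y,70),G),(hexa(c,y,51.5),B),(circ(c,7.5,100),G),(circ(c,22,24),B),([[c[0]+16*np.cos(y),c[1]+16*np.sin(y),61]]*2,(0,0,255))]
cv2.imwrite("pics/ov1.png",np.hstack([draw("top",t,362,200,38,38,10,pl),draw("scene",s,232,200,40,38,10,pl)]))
w=(573,167,.322);r=(502,135,.226)
pl=[(wr(w,36),G)]+[(q,B) for q in rest(r)]
cv2.imwrite("pics/ov2.png",np.hstack([draw("top",t,240,195,80,80,5,pl),draw("scene",s,325,243,100,100,4,pl)]))
E
```

```text
(no output)
```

View pics/ov1.png

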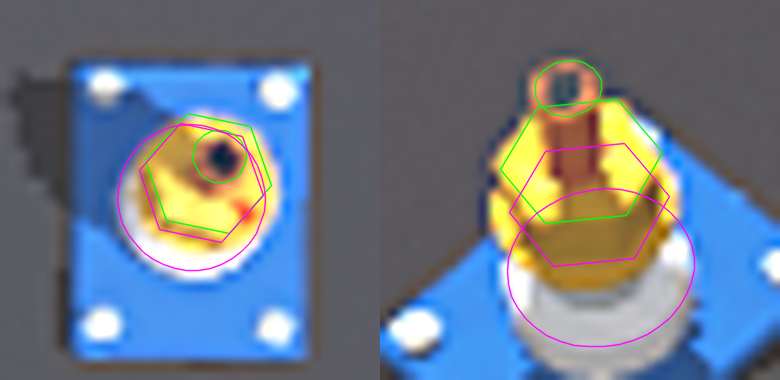

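View pics/ov2.png

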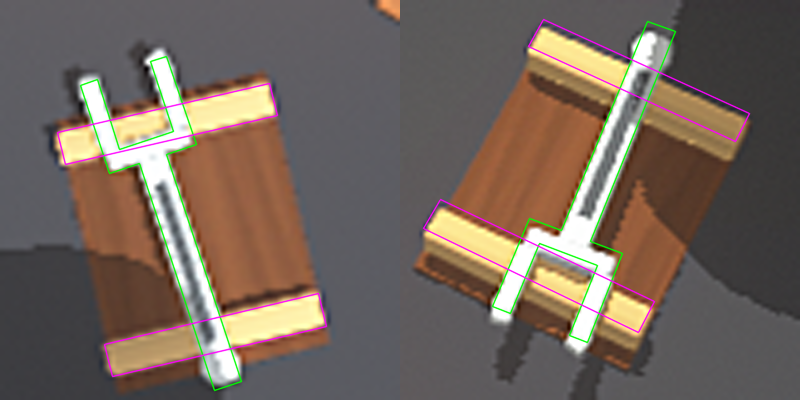

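Both overlays fit to within about 1 px. The outlet is near (563.5,-172), with the red mark at about -132°. The wrench jaw is near (573,167) with yaw 0.322, and the rest is near (502,135) with yaw 0.226. I'm moving above the nut.

carry_out([
  {"delta_pos":[47,40,0],"turn":[0,0,0.12],"hand":1},
  {"delta_pos":[94,80,0],"turn":[0,0,0.24],"hand":1},
  {"delta_pos":[141,120,0],"turn":[0,0,0.36],"hand":1},
  {"delta_pos":[188,160,0],"turn":[0,0,0.48],"hand":1},
  {"delta_pos":[235,200,0],"turn":[0,0,0.6],"hand":1},
  {"delta_pos":[282,240,0],"turn":[0,0,0.72],"hand":1},
  {"delta_pos":[329,280,0],"turn":[0,0,0.84],"hand":1},
  {"delta_pos":[376,320,0],"turn":[0,0,0.96],"hand":1},
], squeeze=25)

```text
clock: 1.1
eef_pos: [519.1, -209.8, 205.3]
eef_rot: [-3.141, 0.0, 1.225]
wrist_force: [-0.2, 0.1, 0.4]
finger_gap: 94.0
```

carry_out([
  {"delta_pos":[30,25,0],"turn":[0,0,0.1],"hand":1},
  {"delta_pos":[46,39.5,0],"turn":[0,0,0.14],"hand":1},
  {"delta_pos":[46,39.5,-30],"turn":[0,0,0.14],"hand":1},
  {"delta_pos":[46,39.5,-60],"turn":[0,0,0.14],"hand":1},
  {"delta_pos":[46,39.5,-90],"turn":[0,0,0.14],"hand":1},
  {"delta_pos":[46,39.5,-90],"turn":[0,0,0.14],"hand":1},
])

```text
clock: 1.85
eef_pos: [562.4, -172.1, 113.6]
eef_rot: [-3.137, -0.001, 1.359]
wrist_force: [0.0, -0.7, 0.7]
finger_gap: 93.9
```

```bash
python3 - <<'E'
from ov import *
s=camera("scene")[:,:,::-1].copy();t=camera("top")[:,:,::-1].copy()
print(read_state())
cv2.imwrite("pics/a1.png",np.hstack([t[190:260,340:420].repeat(5,0).repeat(5,1),s[170:240,210:290].repeat(5,0).repeat(5,1)]))
E
```

```text
{'clock': 1.95, 'joints': array([-3.58833975e-01,  4.70366560e-01,  1.50104011e+00, -4.90547434e-05,
        1.16936805e+00, -1.47759668e-01]), 'qd': array([ 0.0047324 , -0.01452142, -0.01187289, -0.00048839, -0.0013034 ,
       -0.00124809]), 'effort': array([-5.84122853e-02, -5.82126689e+01, -3.14872599e+01,  5.98136522e-02,
       -2.85715295e-02,  8.43525835e-03]), 'eef_pos': array([ 563.95224598, -172.44612136,  116.52000204]), 'eef_rot': array([3.14079028e+00, 1.65097320e-04, 1.35974110e+00]), 'wrist_force': array([-0.0417231 , -0.74500443,  0.29293237]), 'moment': array([-0.01926081, -0.11858176,  0.01807022]), 'finger_gap': 93.76390397209704}
```

View pics/a1.png

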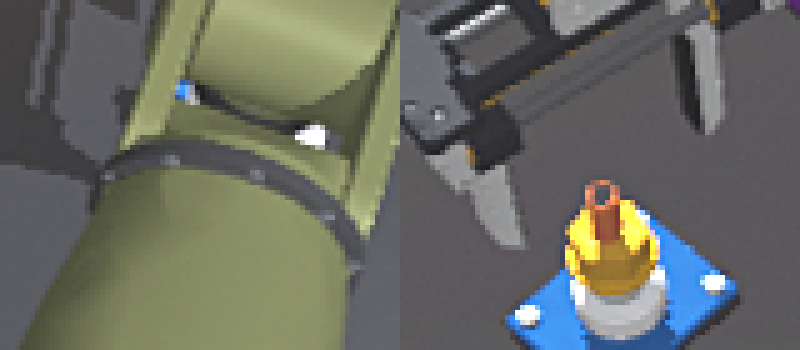

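The fingers straddle the nut, with the tips beside the copper tube at about (600,190) in the right-hand crop. I'm descending and closing softly to feel the centre.

carry_out([
  {"delta_pos":[0,0,-25],"turn":[0,0,0],"hand":1},
  {"delta_pos":[0,0,-50],"turn":[0,0,0],"hand":0.7},
  {"delta_pos":[0,0,-60],"turn":[0,0,0],"hand":0.55},
  {"delta_pos":[0,0,-60],"turn":[0,0,0],"hand":0.45},
  {"delta_pos":[0,0,-60],"turn":[0,0,0],"hand":0.3},
  {"delta_pos":[0,0,-60],"turn":[0,0,0],"hand":0.3},
], squeeze=5)

```text
clock: 2.7
eef_pos: [564.2, -172.1, 56.4]
eef_rot: [3.14, 0.0, 1.361]
wrist_force: [-0.1, -1.2, -0.7]
finger_gap: 47.5
```

```bash
python3 -c "
from h import *
s=read_state();print({k:np.round(s[k],3) for k in s})"
```

```text
{'clock': np.float64(2.7), 'joints': array([-0.358,  0.545,  1.544,  0.   ,  1.052, -0.148]), 'qd': array([ 0.   ,  0.003,  0.004,  0.001, -0.002, -0.002]), 'effort': array([-1.9000e-02, -6.2038e+01, -3.0764e+01,  6.2000e-02,  3.7000e-02,
        1.0000e-03]), 'eef_pos': array([ 564.221, -172.053,   56.4  ]), 'eef_rot': array([3.14 , 0.   , 1.361]), 'wrist_force': array([-0.137, -1.198, -0.744]), 'moment': array([-0.033, -0.08 ,  0.029]), 'finger_gap': np.float64(47.511)}
```

carry_out([
  {"delta_pos":[0,0,0],"turn":[0,0,0],"hand":0.38},
  {"delta_pos":[0,0,0],"turn":[0,0,0],"hand":0.35},
  {"delta_pos":[0,0,0],"turn":[0,0,0],"hand":0.3},
  {"delta_pos":[0,0,0],"turn":[0,0,0],"hand":0.25},
], squeeze=5)

```text
clock: 3.2
eef_pos: [564.7, -172.1, 56.0]
eef_rot: [3.139, 0.0, 1.361]
wrist_force: [5.5, -0.7, 0.2]
finger_gap: 33.3
```

```bash
python3 -c "
from h import *
s=read_state();print({k:np.round(s[k],3) for k in s})"
```

```text
{'clock': np.float64(3.2), 'joints': array([-0.358,  0.545,  1.544,  0.   ,  1.05 , -0.148]), 'qd': array([-0.001, -0.003, -0.   , -0.001,  0.001,  0.002]), 'effort': array([-4.3600e-01, -6.1233e+01, -2.7962e+01, -2.0200e-01,  1.3840e+00,
       -3.5000e-02]), 'eef_pos': array([ 564.737, -172.095,   56.011]), 'eef_rot': array([3.139, 0.   , 1.361]), 'wrist_force': array([ 5.491, -0.72 ,  0.216]), 'moment': array([-0.204, -1.067, -0.018]), 'finger_gap': np.float64(33.343)}
```

carry_out([
  {"delta_pos":[0.5,-0.1,0],"turn":[0,0,0],"hand":0.25},
  {"delta_pos":[1,-0.2,0],"turn":[0,0,0],"hand":0.25},
  {"delta_pos":[1,-0.2,0],"turn":[0,0,0],"hand":0.25},
], squeeze=5)

```text
clock: 3.58
eef_pos: [565.0, -172.1, 55.8]
eef_rot: [3.141, 0.0, 1.361]
wrist_force: [1.6, 0.8, 5.6]
finger_gap: 33.3
```

```bash
python3 -c "
from h import *
s=read_state();print({k:np.round(s[k],3) for k in s})"
```

```text
{'clock': np.float64(3.575), 'joints': array([-0.358,  0.547,  1.541,  0.   ,  1.053, -0.148]), 'qd': array([-0.001,  0.002,  0.002, -0.001, -0.001,  0.002]), 'effort': array([-2.6700e-01, -5.8839e+01, -2.8040e+01, -9.3000e-02,  4.3500e-01,
       -4.4000e-02]), 'eef_pos': array([ 565.024, -172.134,   55.795]), 'eef_rot': array([3.141, 0.   , 1.361]), 'wrist_force': array([1.552, 0.777, 5.649]), 'moment': array([-0.028, -0.371, -0.077]), 'finger_gap': np.float64(33.343)}
```

carry_out([
  {"delta_pos":[0.3,-0.1,0.5],"turn":[0,0,0],"hand":0.2},
  {"delta_pos":[0.3,-0.1,0.5],"turn":[0,0,0],"hand":0.2},
  {"delta_pos":[0.3,-0.1,0.5],"turn":[0,0,0],"hand":0.2},
], squeeze=25)

```text
clock: 3.95
eef_pos: [565.0, -172.1, 55.9]
eef_rot: [-3.141, -0.0, 1.361]
wrist_force: [0.7, -0.0, 3.2]
finger_gap: 32.6
```

```bash
cat > st.py <<'E'
from h import *
s=read_state();print({k:np.round(s[k],3).tolist() for k in s if k not in('qd','effort')})
E
python3 st.py
```

```text
{'clock': 3.95, 'joints': [-0.358, 0.548, 1.54, 0.0, 1.054, -0.148], 'eef_pos': [565.043, -172.131, 55.893], 'eef_rot': [-3.141, -0.0, 1.361], 'wrist_force': [0.702, -0.034, 3.207], 'moment': [0.04, -0.292, -0.041], 'finger_gap': 32.649}
```

carry_out([
  {"delta_pos":[0,0,0],"turn":[0,0,-0.08],"hand":0.2},
  {"delta_pos":[0,0,0],"turn":[0,0,-0.16],"hand":0.2},
  {"delta_pos":[0,0,0],"turn":[0,0,-0.24],"hand":0.2},
  {"delta_pos":[0,0,0],"turn":[0,0,-0.32],"hand":0.2},
])

```text
clock: 4.45
eef_pos: [565.4, -172.3, 55.9]
eef_rot: [3.141, -0.0, 1.038]
wrist_force: [4.1, -0.8, 0.7]
finger_gap: 32.4
```

```bash
python3 st.py
```

```text
{'clock': 4.45, 'joints': [-0.358, 0.548, 1.54, -0.0, 1.053, 0.175], 'eef_pos': [565.362, -172.275, 55.917], 'eef_rot': [3.141, -0.0, 1.038], 'wrist_force': [4.148, -0.828, 0.747], 'moment': [-0.153, -0.801, 0.089], 'finger_gap': 32.449}
```

carry_out([
  {"delta_pos":[0.4,0,0],"turn":[0,0,-0.04],"hand":0.2},
  {"delta_pos":[0.7,0,0],"turn":[0,0,-0.08],"hand":0.2},
  {"delta_pos":[0.7,0,0],"turn":[0,0,-0.11],"hand":0.2},
])

```text
clock: 4.82
eef_pos: [565.7, -172.3, 55.9]
eef_rot: [-3.141, 0.0, 0.93]
wrist_force: [0.3, -2.3, 2.0]
finger_gap: 32.8
```

```bash
python3 st.py
```

```text
{'clock': 4.825, 'joints': [-0.357, 0.549, 1.538, -0.0, 1.055, 0.284], 'eef_pos': [565.692, -172.304, 55.891], 'eef_rot': [-3.141, 0.0, 0.93], 'wrist_force': [0.297, -2.275, 1.993], 'moment': [-0.217, -0.073, 0.037], 'finger_gap': 32.767}
```

carry_out([
  {"delta_pos":[0,0,0],"turn":[0,0,-0.03],"hand":0.2},
  {"delta_pos":[0,0,0],"turn":[0,0,-0.06],"hand":0.2},
])

```text
clock: 5.08
eef_pos: [565.8, -172.3, 55.9]
eef_rot: [3.142, 0.0, 0.869]
wrist_force: [-0.5, -2.4, 1.9]
finger_gap: 32.4
```

```bash
python3 st.py
```

```text
{'clock': 5.075, 'joints': [-0.357, 0.549, 1.538, -0.0, 1.054, 0.344], 'eef_pos': [565.753, -172.294, 55.911], 'eef_rot': [3.142, 0.0, 0.869], 'wrist_force': [-0.504, -2.413, 1.854], 'moment': [-0.388, -0.097, 0.025], 'finger_gap': 32.377}
```

carry_out([
  {"delta_pos":[0,-0.4,0],"turn":[0,0,-0.03],"hand":0.2},
  {"delta_pos":[0,-0.4,0],"turn":[0,0,-0.06],"hand":0.2},
])

```text
clock: 5.32
eef_pos: [565.8, -172.5, 55.9]
eef_rot: [-3.141, -0.0, 0.809]
wrist_force: [1.3, -0.1, 2.1]
finger_gap: 32.8
```

```bash
python3 st.py
```

```text
{'clock': 5.325, 'joints': [-0.358, 0.549, 1.538, 0.0, 1.055, 0.404], 'eef_pos': [565.781, -172.48, 55.878], 'eef_rot': [-3.141, -0.0, 0.809], 'wrist_force': [1.253, -0.133, 2.116], 'moment': [-0.081, -0.112, 0.078], 'finger_gap': 32.824}
```

carry_out([
  {"delta_pos":[0,0,0],"turn":[0,0,-0.03],"hand":0.2},
  {"delta_pos":[0,0,0],"turn":[0,0,-0.06],"hand":0.2},
])

```text
clock: 5.58
eef_pos: [565.8, -172.6, 55.9]
eef_rot: [3.142, -0.0, 0.749]
wrist_force: [0.8, -1.2, 1.8]
finger_gap: 32.4
```

```bash
python3 st.py
```

```text
{'clock': 5.575, 'joints': [-0.358, 0.549, 1.538, 0.0, 1.055, 0.464], 'eef_pos': [565.841, -172.568, 55.923], 'eef_rot': [3.142, -0.0, 0.749], 'wrist_force': [0.757, -1.188, 1.805], 'moment': [-0.068, -0.175, 0.035], 'finger_gap': 32.447}
```

carry_out([
  {"delta_pos":[0,-0.1,0],"turn":[0,0,-0.03],"hand":0.2},
  {"delta_pos":[0,-0.2,0],"turn":[0,0,-0.06],"hand":0.2},
])

```text
clock: 5.82
eef_pos: [565.8, -172.7, 55.9]
eef_rot: [-3.141, -0.0, 0.689]
wrist_force: [2.0, 0.4, 2.1]
finger_gap: 32.6
```

```bash
python3 st.py
```

```text
{'clock': 5.825, 'joints': [-0.358, 0.549, 1.538, 0.0, 1.055, 0.524], 'eef_pos': [565.828, -172.71, 55.896], 'eef_rot': [-3.141, -0.0, 0.689], 'wrist_force': [2.031, 0.358, 2.133], 'moment': [0.167, -0.286, 0.105], 'finger_gap': 32.581}
```

carry_out([
  {"delta_pos":[0,0,0],"turn":[0,0,-0.03],"hand":0.2},
  {"delta_pos":[0,0,0],"turn":[0,0,-0.06],"hand":0.2},
])

```text
clock: 6.08
eef_pos: [565.9, -172.7, 55.9]
eef_rot: [3.142, -0.0, 0.629]
wrist_force: [2.7, 1.1, 0.9]
finger_gap: 32.9
```

```bash
python3 st.py
```

```text
{'clock': 6.075, 'joints': [-0.358, 0.549, 1.538, 0.0, 1.055, 0.584], 'eef_pos': [565.871, -172.736, 55.924], 'eef_rot': [3.142, -0.0, 0.629], 'wrist_force': [2.744, 1.126, 0.923], 'moment': [0.101, -0.434, 0.094], 'finger_gap': 32.862}
```

carry_out([
  {"delta_pos":[0,0,0],"turn":[0,0,-0.03],"hand":0.2},
  {"delta_pos":[0,0,0],"turn":[0,0,-0.06],"hand":0.2},
])

```text
clock: 6.32
eef_pos: [565.9, -172.8, 56.0]
eef_rot: [3.141, -0.0, 0.569]
wrist_force: [2.2, 0.4, 0.7]
finger_gap: 32.4
```

```bash
python3 st.py
```

```text
{'clock': 6.325, 'joints': [-0.358, 0.549, 1.538, -0.0, 1.054, 0.644], 'eef_pos': [565.891, -172.816, 55.957], 'eef_rot': [3.141, -0.0, 0.569], 'wrist_force': [2.183, 0.403, 0.719], 'moment': [0.079, -0.601, 0.245], 'finger_gap': 32.42}
```

carry_out([
  {"delta_pos":[0,0,0],"turn":[0,0,-0.01],"hand":0.2},
])

```text
clock: 6.45
eef_pos: [565.9, -172.8, 55.9]
eef_rot: [3.141, -0.0, 0.56]
wrist_force: [2.7, 0.5, 1.1]
finger_gap: 32.3
```

```bash
python3 st.py
```

```text
{'clock': 6.45, 'joints': [-0.358, 0.549, 1.538, -0.0, 1.054, 0.653], 'eef_pos': [565.88, -172.826, 55.945], 'eef_rot': [3.141, -0.0, 0.56], 'wrist_force': [2.66, 0.492, 1.141], 'moment': [-0.048, -0.562, 0.22], 'finger_gap': 32.344}
```

carry_out([
  {"delta_pos":[0,0,0],"turn":[0,0,-0.01],"hand":0.2},
])

```text
clock: 6.58
eef_pos: [565.9, -172.8, 56.0]
eef_rot: [3.141, -0.0, 0.551]
wrist_force: [4.0, -0.1, 0.4]
finger_gap: 32.6
```

```bash
python3 st.py
```

```text
{'clock': 6.575, 'joints': [-0.358, 0.549, 1.538, -0.0, 1.055, 0.662], 'eef_pos': [565.885, -172.828, 55.975], 'eef_rot': [3.141, -0.0, 0.551], 'wrist_force': [3.956, -0.077, 0.444], 'moment': [-0.049, -0.633, 0.343], 'finger_gap': 32.571}
```

carry_out([
  {"delta_pos":[0,0,0],"turn":[0,0,-0.005],"hand":0.2},
  {"delta_pos":[0,0,0],"turn":[0,0,-0.005],"hand":0.2},
])

```text
clock: 6.82
eef_pos: [565.9, -172.8, 56.0]
eef_rot: [3.141, -0.0, 0.546]
wrist_force: [3.3, 0.1, 0.9]
finger_gap: 32.6
```

```bash
python3 st.py
```

```text
{'clock': 6.825, 'joints': [-0.358, 0.549, 1.538, -0.0, 1.055, 0.667], 'eef_pos': [565.887, -172.833, 55.966], 'eef_rot': [3.141, -0.0, 0.546], 'wrist_force': [3.294, 0.105, 0.911], 'moment': [-0.084, -0.663, 0.364], 'finger_gap': 32.564}
```

carry_out([
  {"delta_pos":[0.3,0,0],"turn":[0,0,-0.007],"hand":0.2},
  {"delta_pos":[0.3,0,0],"turn":[0,0,-0.007],"hand":0.2},
])

```text
clock: 7.08
eef_pos: [566.2, -172.7, 56.0]
eef_rot: [-3.142, -0.0, 0.539]
wrist_force: [3.4, -0.5, -0.7]
finger_gap: 32.2
```

```bash
python3 st.py
```

```text
{'clock': 7.075, 'joints': [-0.358, 0.55, 1.537, 0.0, 1.055, 0.674], 'eef_pos': [566.157, -172.716, 55.962], 'eef_rot': [-3.142, -0.0, 0.539], 'wrist_force': [3.42, -0.504, -0.691], 'moment': [0.053, -0.683, 0.251], 'finger_gap': 32.197}
```

carry_out([
  {"delta_pos":[0,0,0],"turn":[0,0,-0.01],"hand":0.2},
  {"delta_pos":[0,0,0],"turn":[0,0,-0.01],"hand":0.2},
])

```text
clock: 7.32
eef_pos: [566.1, -172.7, 55.9]
eef_rot: [-3.142, -0.0, 0.529]
wrist_force: [4.2, 0.3, 1.0]
finger_gap: 31.9
```

```bash
python3 st.py
```

```text
{'clock': 7.325, 'joints': [-0.358, 0.55, 1.537, 0.0, 1.055, 0.684], 'eef_pos': [566.132, -172.74, 55.929], 'eef_rot': [-3.142, -0.0, 0.529], 'wrist_force': [4.192, 0.343, 0.956], 'moment': [0.118, -0.744, 0.303], 'finger_gap': 31.876}
```

carry_out([
  {"delta_pos":[0,0,0],"turn":[0,0,-0.012],"hand":0.2},
  {"delta_pos":[0,0,0],"turn":[0,0,-0.012],"hand":0.2},
])

```text
clock: 7.58
eef_pos: [566.1, -172.8, 55.9]
eef_rot: [3.142, -0.0, 0.517]
wrist_force: [4.0, 0.3, 0.0]
finger_gap: 32.1
```

```bash
python3 st.py; python3 - <<'E'
import numpy as np
D=np.array([(565.04,-172.13,1.361),(565.36,-172.28,1.038),(565.69,-172.30,.93),(565.75,-172.29,.869),(565.78,-172.48,.809),(565.84,-172.57,.749),(565.83,-172.71,.689),(565.87,-172.74,.629),(565.89,-172.82,.569),(565.89,-172.83,.551),(566.15,-172.72,.539),(566.13,-172.74,.529)])
n=np.c_[np.sin(D[:,2]),-np.cos(D[:,2])]
b=(n*D[:,:2]).sum(1);x,r,_,sv=np.linalg.lstsq(n,b,rcond=None);print(x,(n@x-b).round(2),sv)
E
```

```text
{'clock': 7.575, 'joints': [-0.358, 0.55, 1.537, 0.0, 1.055, 0.696], 'eef_pos': [566.148, -172.779, 55.948], 'eef_rot': [3.142, -0.0, 0.517], 'wrist_force': [3.978, 0.318, 0.033], 'moment': [0.135, -0.8, 0.428], 'finger_gap': 32.073}
[ 564.6934283  -173.59070948] [-0.03  0.09 -0.03  0.03 -0.02 -0.03 -0.04 -0.    0.    0.02 -0.    0.01] [3.3705087  0.79979441]
```

Finger-tight is reached: 0.43 N m held, snug contact after about 0.8 rad of turning. The grasp poses put the nut axis at (564.7,-173.6), with tool yaw about 0.52. Next I release, rise, and fit the wrench pose.

carry_out([
  {"delta_pos":[0,0,0],"turn":[0,0,0],"hand":0.4},
  {"delta_pos":[-0.7,-0.5,0],"turn":[0,0,0],"hand":0.6},
  {"delta_pos":[-0.7,-0.5,0],"turn":[0,0,0],"hand":0.6},
  {"delta_pos":[-0.7,-0.5,30],"turn":[0,0,0],"hand":0.6},
  {"delta_pos":[-0.7,-0.5,75],"turn":[0,0,0],"hand":0.6},
  {"delta_pos":[-0.7,-0.5,120],"turn":[0,0,0],"hand":0.6},
])

```text
clock: 8.32
eef_pos: [565.1, -173.3, 177.2]
eef_rot: [-3.141, 0.0, 0.517]
wrist_force: [0.5, 0.0, 0.9]
finger_gap: 56.3
```

```bash
python3 st.py; python3 - <<'E'
from ov import *
from scipy.optimize import minimize
t=cv2.imread("pics/top0.png");s=cv2.imread("pics/scene0.png")
K=6
for n,im,(x,y,w,h),b in(("top",t,(240,195,80,80),(2.6,-.1)),("scene",s,(325,243,100,100),(-.6,-3))):
    r=cv2.resize(im[y:y+h,x:x+w],None,fx=K,fy=K,interpolation=cv2.INTER_LINEAR)
    hsv=cv2.cvtColor(r,cv2.COLOR_BGR2HSV)
    m=((hsv[...,1]<45)&(hsv[...,2]>150)).astype(np.uint8)
    m=cv2.morphologyEx(m,cv2.MORPH_CLOSE,np.ones((45,45)) )*0+m
    def cost(p):
        M=np.zeros_like(m)
        for z in(26,36):
            q=(proj(n,wr(p,z))-[x,y]+.5)*K
            cv2.fillPoly(M,[np.round(q*16).astype(np.int32)],1,shift=4)
        # exclude handle groove and rounded tail: count only prongs+tail coarse
        q=wr(p,36);th=p[2]
        g=np.array([(-40,-6),(-150,-6),(-150,6),(-40,6)])@np.array([[np.cos(th),np.sin(th)],[-np.sin(th),np.cos(th)]])+p[:2]
        G=(proj(n,np.c_[g,np.full(4,36)])-[x,y]+.5)*K
        ig=np.zeros_like(m);cv2.fillPoly(ig,[np.round(G).astype(np.int32)],1)
        return ((M!=m)&(ig==0)).sum()
    best=None
    for d in(-4,0,4):
        o=minimize(cost,[573+d,167+d/3,.322],method="Nelder-Mead",options=dict(initial_simplex=np.array([[573+d,167,.322],[577+d,167,.322],[573+d,171,.322],[573+d,167,.35]])))
        if best is None or o.fun<best.fun:best=o
    p=best.x;print(n,p.round(3),best.fun,m.sum(),"corrected",(p[0]+b[0]).round(1),(p[1]+b[1]).round(1))
    cv2.imwrite(f"pics/m_{n}.png",np.hstack([draw(n,im,x,y,w,h,5 if n=="top" else 4,[(wr(p,36),(0,255,0))]),cv2.resize(m*255,(400,400))[:,:,None].repeat(3,2)]))
E
```

```text
{'clock': 8.325, 'joints': [-0.359, 0.414, 1.433, -0.0, 1.295, 0.695], 'eef_pos': [565.11, -173.251, 177.191], 'eef_rot': [-3.141, 0.0, 0.517], 'wrist_force': [0.518, 0.015, 0.893], 'moment': [-0.019, -0.013, 0.015], 'finger_gap': 56.311}
top [5.75368e+02 1.68645e+02 3.25000e-01] 1569.0 16216 corrected 578.0 168.5
scene [5.76491e+02 1.68316e+02 3.21000e-01] 3120.0 23496 corrected 575.9 165.3
```

View pics/m_top.png

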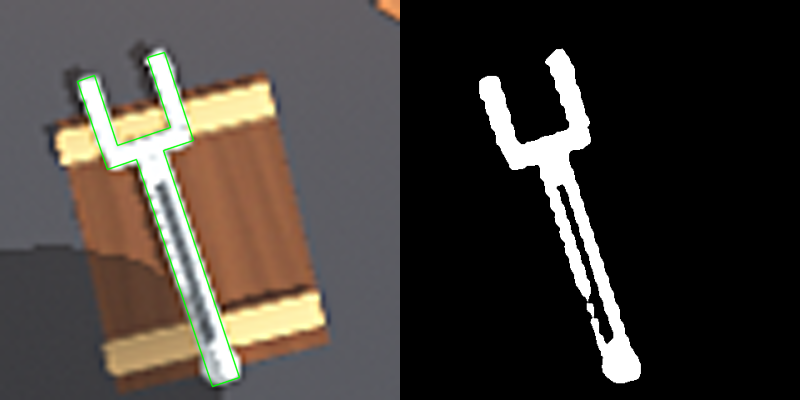

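View pics/m_scene.png

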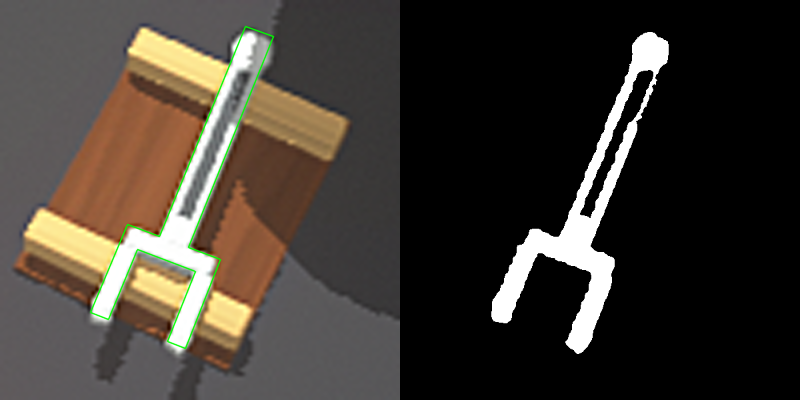

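carry_out([
  {"delta_pos":[-10,50,0],"turn":[0,0,-0.03],"hand":0.6},
  {"delta_pos":[-21,105,0],"turn":[0,0,-0.06],"hand":0.6},
  {"delta_pos":[-32,160,0],"turn":[0,0,-0.1],"hand":0.6},
  {"delta_pos":[-43,215,0],"turn":[0,0,-0.13],"hand":0.6},
  {"delta_pos":[-56,268,0],"turn":[0,0,-0.17],"hand":0.6},
  {"delta_pos":[-69,314,0],"turn":[0,0,-0.194],"hand":0.6},
  {"delta_pos":[-69,314,-40],"turn":[0,0,-0.194],"hand":0.6},
  {"delta_pos":[-69,314,-90],"turn":[0,0,-0.194],"hand":0.6},
])

```text
clock: 9.32
eef_pos: [496.7, 141.4, 85.7]
eef_rot: [3.141, -0.002, 0.324]
wrist_force: [0.8, 0.3, 0.2]
finger_gap: 56.4
```

```bash
python3 - <<'E'
from ov import *
s=camera("scene")[:,:,::-1].copy()
cv2.imwrite("pics/b1.png",cv2.resize(s[200:350,300:450],None,fx=4,fy=4))
E
python3 st.py
```

```text
{'clock': 9.375, 'joints': [0.206, 0.368, 1.749, -0.0, 1.032, 1.453], 'eef_pos': [493.322, 140.356, 78.935], 'eef_rot': [-3.141, 0.007, 0.323], 'wrist_force': [-2.947, -0.784, -6.747], 'moment': [-0.047, 0.166, -0.001], 'finger_gap': 56.064}
```

View pics/b1.png

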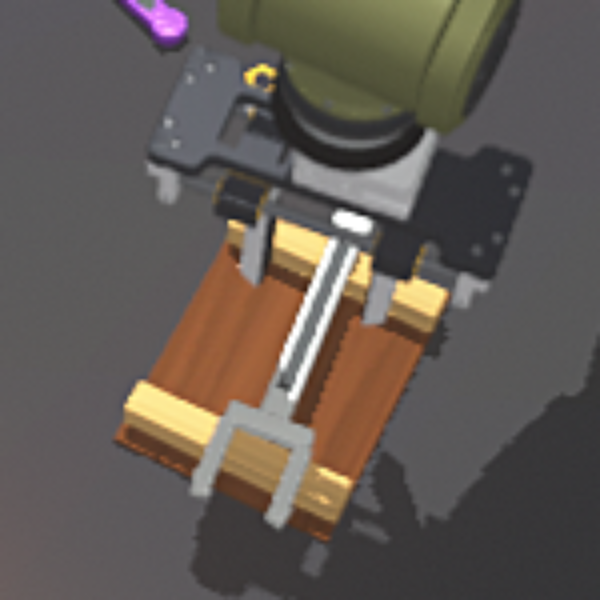

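The fingers straddle the handle, one each side at (255,260) and (375,300). Now settle, then descend.

carry_out([
  {"delta_pos":[0,0,-30],"turn":[0,0,0],"hand":0.6},
  {"delta_pos":[0,0,-50],"turn":[0,0,0],"hand":0.5},
  {"delta_pos":[0,0,-62],"turn":[0,0,0],"hand":0.5},
  {"delta_pos":[0,0,-62],"turn":[0,0,0],"hand":0.4},
  {"delta_pos":[0,0,-62],"turn":[0,0,0],"hand":0.4},
], squeeze=8)

```text
clock: 10.0
eef_pos: [496.9, 140.8, 24.9]
eef_rot: [3.141, -0.001, 0.323]
wrist_force: [0.6, 0.7, -0.5]
finger_gap: 37.5
```

```bash
python3 st.py
```

```text
{'clock': 10.0, 'joints': [0.205, 0.455, 1.776, 0.0, 0.91, 1.453], 'eef_pos': [496.907, 140.794, 24.913], 'eef_rot': [3.141, -0.001, 0.323], 'wrist_force': [0.645, 0.738, -0.475], 'moment': [-0.013, 0.032, 0.026], 'finger_gap': 37.52}
```

carry_out([
  {"delta_pos":[-1,0,-13],"turn":[0,0,0],"hand":0.4},
  {"delta_pos":[-1,0,-13],"turn":[0,0,0],"hand":0.25},
  {"delta_pos":[-1,0,-13],"turn":[0,0,0],"hand":0.15},
  {"delta_pos":[-1,0,-13],"turn":[0,0,0],"hand":0.1},
  {"delta_pos":[-1,0,-13],"turn":[0,0,0],"hand":0.1},
], squeeze=8)

```text
clock: 10.62
eef_pos: [495.5, 140.7, 11.1]
eef_rot: [3.142, -0.0, 0.323]
wrist_force: [-0.2, 0.6, -0.6]
finger_gap: 17.0
```

```bash
python3 st.py
```

```text
{'clock': 10.625, 'joints': [0.206, 0.477, 1.784, -0.0, 0.881, 1.454], 'eef_pos': [495.487, 140.72, 11.058], 'eef_rot': [3.142, -0.0, 0.323], 'wrist_force': [-0.192, 0.58, -0.6], 'moment': [-0.033, -0.059, 0.031], 'finger_gap': 16.987}
```

carry_out([
  {"delta_pos":[0,0,0],"turn":[0,0,0],"hand":0.05},
  {"delta_pos":[0,0,0],"turn":[0,0,0],"hand":0.05},
  {"delta_pos":[0,0,0],"turn":[0,0,0],"hand":0.05},
], squeeze=55)

```text
clock: 11.0
eef_pos: [495.5, 140.7, 11.1]
eef_rot: [3.142, -0.0, 0.323]
wrist_force: [0.6, -0.7, 1.6]
finger_gap: 16.3
```

```bash
python3 st.py
```

```text
{'clock': 11.0, 'joints': [0.206, 0.477, 1.784, 0.0, 0.881, 1.454], 'eef_pos': [495.491, 140.725, 11.06], 'eef_rot': [3.142, -0.0, 0.323], 'wrist_force': [0.56, -0.66, 1.64], 'moment': [-0.015, 0.058, 0.029], 'finger_gap': 16.287}
```

carry_out([
  {"delta_pos":[0,0,5],"turn":[0,0,0],"hand":0.05},
  {"delta_pos":[0,0,25],"turn":[0,0,0],"hand":0.05},
  {"delta_pos":[0,0,60],"turn":[0,0,0],"hand":0.05},
  {"delta_pos":[0,0,95],"turn":[0,0,0],"hand":0.05},
  {"delta_pos":[0,0,120],"turn":[0,0,0],"hand":0.05},
  {"delta_pos":[0,0,120],"turn":[0,0,0],"hand":0.05},
])

```text
clock: 11.75
eef_pos: [496.1, 140.9, 132.4]
eef_rot: [3.141, -0.003, 0.323]
wrist_force: [-0.3, -0.5, -2.2]
finger_gap: 16.4
```

carry_out([
  {"delta_pos":[6,-30,0],"turn":[0,0,0.1],"hand":0.05},
  {"delta_pos":[15,-80,0],"turn":[0,0,0.25],"hand":0.05},
  {"delta_pos":[24,-130,0],"turn":[0,0,0.4],"hand":0.05},
  {"delta_pos":[33,-180,0],"turn":[0,0,0.56],"hand":0.05},
  {"delta_pos":[42,-230,0],"turn":[0,0,0.72],"hand":0.05},
  {"delta_pos":[51,-280,0],"turn":[0,0,0.88],"hand":0.05},
  {"delta_pos":[60,-330,0],"turn":[0,0,1.04],"hand":0.05},
  {"delta_pos":[66,-370,0],"turn":[0,0,1.18],"hand":0.05},
])

```text
clock: 12.75
eef_pos: [560.9, -231.0, 129.0]
eef_rot: [-3.14, -0.001, 1.507]
wrist_force: [-0.6, 1.0, -1.9]
finger_gap: 16.4
```

carry_out([
  {"delta_pos":[3,-29,0],"turn":[0,0,0.072],"hand":0.05},
  {"delta_pos":[3,-29,0],"turn":[0,0,0.072],"hand":0.05},
  {"delta_pos":[3,-29,0],"turn":[0,0,0.072],"hand":0.05},
])

```text
clock: 13.12
eef_pos: [564.0, -257.5, 129.8]
eef_rot: [-3.14, -0.001, 1.574]
wrist_force: [0.4, 0.6, -0.8]
finger_gap: 16.3
```

```bash
python3 - <<'E'
from ov import *
p=read_state();e=p["eef_pos"];yw=p["eef_rot"][2];zz=e[2]+14
s=camera("scene")[:,:,::-1].copy()
w=(e[0]+85.3*np.cos(yw),e[1]+85.3*np.sin(yw),yw)
print(w)
cv2.imwrite("pics/c1.png",draw("scene",s,170,110,150,130,5,[(wr(w,zz+12),(0,255,0)),(wr(w,zz),(255,0,255))]))
E
python3 st.py
```

```text
(np.float64(563.7576135749414), np.float64(-172.16252989125454), np.float64(1.573923086718001))
{'clock': 13.175, 'joints': [-0.487, 0.521, 1.39, 0.0, 1.231, -0.491], 'eef_pos': [564.233, -257.252, 130.169], 'eef_rot': [-3.141, -0.001, 1.575], 'wrist_force': [-0.163, -0.021, -2.151], 'moment': [-0.099, -0.068, 0.013], 'finger_gap': 16.065}
```

View pics/c1.png

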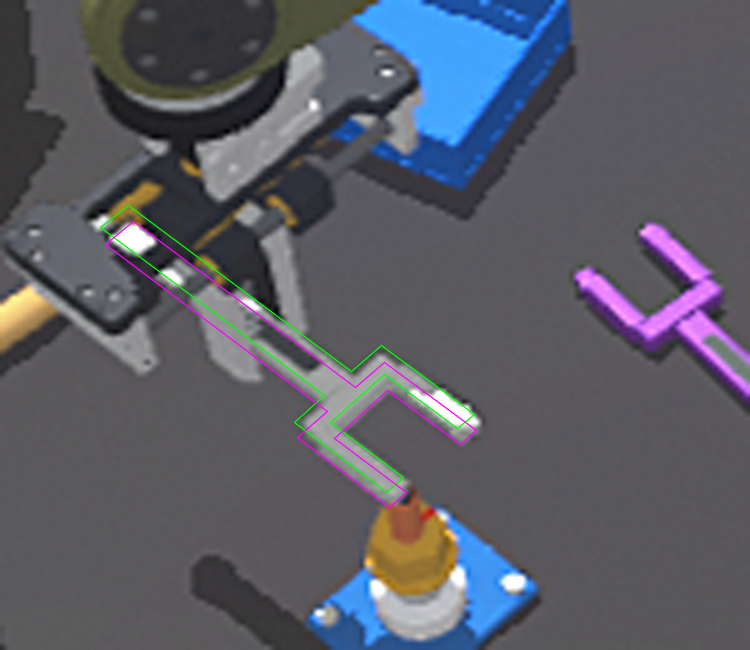

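The prongs are level and bracket the tube at (405,500), and the overlay agrees within about 1 px. I'm lowering around the tube to just above the hex.

carry_out([
  {"delta_pos":[0.9,-1.6,-20],"turn":[0,0,0],"hand":0.05},
  {"delta_pos":[0.9,-1.6,-45],"turn":[0,0,0],"hand":0.05},
  {"delta_pos":[0.9,-1.6,-65],"turn":[0,0,0],"hand":0.05},
  {"delta_pos":[0.9,-1.6,-65],"turn":[0,0,0],"hand":0.05},
  {"delta_pos":[0.9,-1.6,-65],"turn":[0,0,0],"hand":0.05},
])

```text
clock: 13.8
eef_pos: [565.7, -260.0, 66.5]
eef_rot: [3.141, 0.0, 1.575]
wrist_force: [0.6, 0.3, -1.9]
finger_gap: 16.4
```

```bash
python3 st.py; python3 - <<'E'
from ov import *
s=camera("scene")[:,:,::-1].copy()
cv2.imwrite("pics/c2.png",cv2.resize(s[165:265,200:320],None,fx=6,fy=6,interpolation=cv2.INTER_CUBIC))
E
```

```text
{'clock': 13.8, 'joints': [-0.49, 0.596, 1.434, -0.0, 1.111, -0.494], 'eef_pos': [565.663, -259.973, 66.521], 'eef_rot': [3.141, 0.0, 1.575], 'wrist_force': [0.576, 0.31, -1.908], 'moment': [-0.054, -0.086, -0.029], 'finger_gap': 16.409}
```

View pics/c2.png

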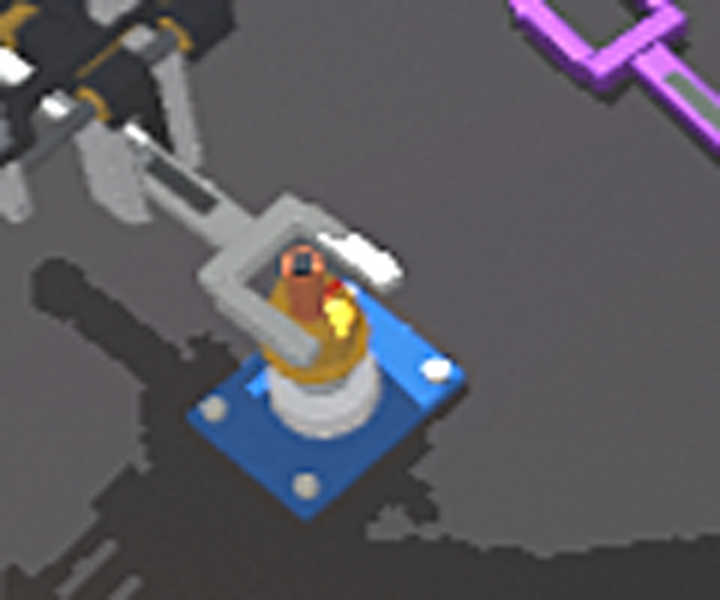

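carry_out([
  {"delta_pos":[-0.6,1.0,-4],"turn":[0,0,0],"hand":0.05},
  {"delta_pos":[-0.6,1.0,-8],"turn":[0,0,0],"hand":0.05},
  {"delta_pos":[-0.6,1.0,-11],"turn":[0,0,0],"hand":0.05},
  {"delta_pos":[-0.6,1.0,-13],"turn":[0,0,0],"hand":0.05},
])

```text
clock: 14.35
eef_pos: [564.7, -258.9, 52.7]
eef_rot: [-3.141, -0.0, 1.575]
wrist_force: [-0.3, -0.5, -1.7]
finger_gap: 16.4
```

```bash
python3 st.py
```

```text
{'clock': 14.35, 'joints': [-0.489, 0.612, 1.445, -0.0, 1.085, -0.493], 'eef_pos': [564.665, -258.862, 52.677], 'eef_rot': [-3.141, -0.0, 1.575], 'wrist_force': [-0.315, -0.494, -1.734], 'moment': [-0.097, -0.083, 0.045], 'finger_gap': 16.363}
```

carry_out([
  {"delta_pos":[0.2,0,-4],"turn":[0,0,0],"hand":0.05},
  {"delta_pos":[0.2,0,-8],"turn":[0,0,0],"hand":0.05},
])

```text
clock: 14.6
eef_pos: [564.9, -258.9, 44.7]
eef_rot: [-3.142, -0.0, 1.575]
wrist_force: [-0.3, -0.3, -1.4]
finger_gap: 16.9
```

```bash
python3 st.py
```

```text
{'clock': 14.6, 'joints': [-0.489, 0.622, 1.449, -0.0, 1.071, -0.493], 'eef_pos': [564.911, -258.899, 44.653], 'eef_rot': [-3.142, -0.0, 1.575], 'wrist_force': [-0.253, -0.256, -1.353], 'moment': [-0.053, -0.08, -0.01], 'finger_gap': 16.944}
```

carry_out([
  {"delta_pos":[0,0,-3],"turn":[0,0,0],"hand":0.05},
  {"delta_pos":[0,0,-5.5],"turn":[0,0,0],"hand":0.05},
  {"delta_pos":[0,0,-6],"turn":[0,0,0],"hand":0.05},
  {"delta_pos":[0,0,-6],"turn":[0,0,0],"hand":0.05},
])

```text
clock: 15.1
eef_pos: [564.9, -258.9, 39.0]
eef_rot: [3.142, -0.0, 1.575]
wrist_force: [-0.1, -0.4, -2.2]
finger_gap: 16.2
```

```bash
python3 st.py; python3 - <<'E'
from ov import *
s=camera("scene")[:,:,::-1].copy()
cv2.imwrite("pics/c3.png",cv2.resize(s[165:265,200:320],None,fx=6,fy=6,interpolation=cv2.INTER_CUBIC))
E
```

```text
{'clock': 15.1, 'joints': [-0.489, 0.63, 1.451, 0.0, 1.06, -0.493], 'eef_pos': [564.926, -258.885, 38.986], 'eef_rot': [3.142, -0.0, 1.575], 'wrist_force': [-0.081, -0.351, -2.228], 'moment': [-0.06, -0.003, 0.017], 'finger_gap': 16.166}
```

View pics/c3.png

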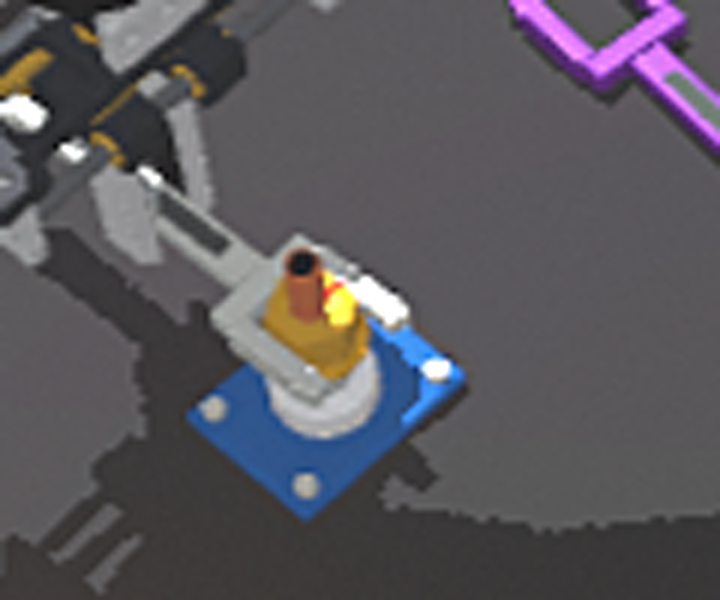

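```bash
python3 - <<'E'
import numpy as np
R=85.3
def d(a,b):return R*np.array([np.cos(a)-np.cos(b),np.sin(a)-np.sin(b)])
a=1.575
for st in([.05,.1,.15,.2],):
    for s in st: print(s,d(a,a-s).round(1))
a=1.375
for st in (np.arange(1,9)*.1,):
    for s in st: print(s.round(2),d(a,a-s).round(1))
a=.575
for s in (.1,.2,.3,.4,.45,.5,.55,.6,.645): print(s,d(a,a-s).round(1))
E
```

```text
0.05 [-4.3  0.1]
0.1 [-8.5  0.4]
0.15 [-12.8   0.9]
0.2 [-17.    1.6]
0.1 [-8.3  2.1]
0.2 [-16.3   5. ]
0.3 [-24.    8.6]
0.4 [-31.3  13.1]
0.5 [-38.1  18.2]
0.6 [-44.3  24. ]
0.7 [-50.   30.4]
0.8 [-55.   37.3]
0.1 [-4.3  7.4]
0.2 [-7.8 15.1]
0.3 [-10.5  23.2]
0.4 [-12.4  31.5]
0.45 [-13.1  35.8]
0.5 [-13.5  40. ]
0.55 [-13.7  44.3]
0.6 [-13.7  48.5]
0.645 [-13.5  52.4]
```

carry_out([
  {"delta_pos":[-4.3,0.1,0],"turn":[0,0,-0.05],"hand":0.05},
  {"delta_pos":[-8.5,0.4,0],"turn":[0,0,-0.1],"hand":0.05},
])

```text
clock: 15.4
eef_pos: [556.4, -258.5, 39.1]
eef_rot: [3.141, 0.0, 1.473]
wrist_force: [-0.7, 0.3, -2.1]
finger_gap: 16.1
```

```bash
python3 st.py
```

```text
{'clock': 15.4, 'joints': [-0.495, 0.614, 1.477, 0.0, 1.05, -0.397], 'eef_pos': [556.367, -258.495, 39.072], 'eef_rot': [3.141, 0.0, 1.473], 'wrist_force': [-0.748, 0.286, -2.102], 'moment': [-0.06, -0.024, 0.015], 'finger_gap': 16.072}
```

carry_out([
  {"delta_pos":[-4.3,0.5,0],"turn":[0,0,-0.05],"hand":0.05},
])

```text
clock: 15.52
eef_pos: [552.1, -258.0, 39.1]
eef_rot: [3.141, 0.0, 1.423]
wrist_force: [2.2, 1.3, -2.0]
finger_gap: 16.5
```

```bash
python3 st.py
```

```text
{'clock': 15.525, 'joints': [-0.497, 0.606, 1.49, 0.0, 1.044, -0.35], 'eef_pos': [552.15, -257.999, 39.148], 'eef_rot': [3.141, 0.0, 1.423], 'wrist_force': [2.238, 1.27, -1.954], 'moment': [0.013, -0.365, -0.027], 'finger_gap': 16.481}
```

carry_out([
  {"delta_pos":[-4.2,0.7,0],"turn":[0,0,-0.05],"hand":0.05},
])

```text
clock: 15.65
eef_pos: [548.2, -257.2, 39.2]
eef_rot: [3.14, -0.0, 1.373]
wrist_force: [2.1, 1.7, -2.1]
finger_gap: 16.7
```

```bash
python3 st.py
```

```text
{'clock': 15.65, 'joints': [-0.499, 0.598, 1.503, 0.001, 1.039, -0.302], 'eef_pos': [548.206, -257.185, 39.248], 'eef_rot': [3.14, -0.0, 1.373], 'wrist_force': [2.134, 1.73, -2.061], 'moment': [0.273, -0.65, 0.118], 'finger_gap': 16.662}
```

```bash
cat > look.py <<'E'
from ov import *
import sys
p=read_state();e=p["eef_pos"];yw=p["eef_rot"][2];F=p["wrist_force"];r=(e[:2]-[564.7,-173.6])/1000
print("yaw",yw.round(3),"R",np.hypot(*r).round(4),"ang",(np.arctan2(-r[1],-r[0])).round(3),"z",e[2].round(1),"F",F.round(1),"mz",p["moment"].round(2),"torque",(p["moment"][2]+r[0]*F[1]-r[1]*F[0]).round(3),"gap",round(p["finger_gap"],1),"t",p["clock"])
if len(sys.argv)>1:
    s=camera("scene")[:,:,::-1].copy()
    w=(564.7,-173.6,yw)
    im=draw("scene",s,190,165,130,100,6,[(wr(w,64.5),(0,255,0)),(hexa((564.7,-173.6),yw+np.pi/6,70),(255,0,255))])
    cv2.imwrite(sys.argv[1],np.vstack([im]))
E
python3 look.py pics/d1.png
```

```text
yaw 1.373 R 0.0852 ang 1.376 z 39.2 F [ 2.1  1.7 -2.1] mz [ 0.27 -0.65  0.12] torque 0.268 gap 16.7 t 15.65
```

View pics/d1.png

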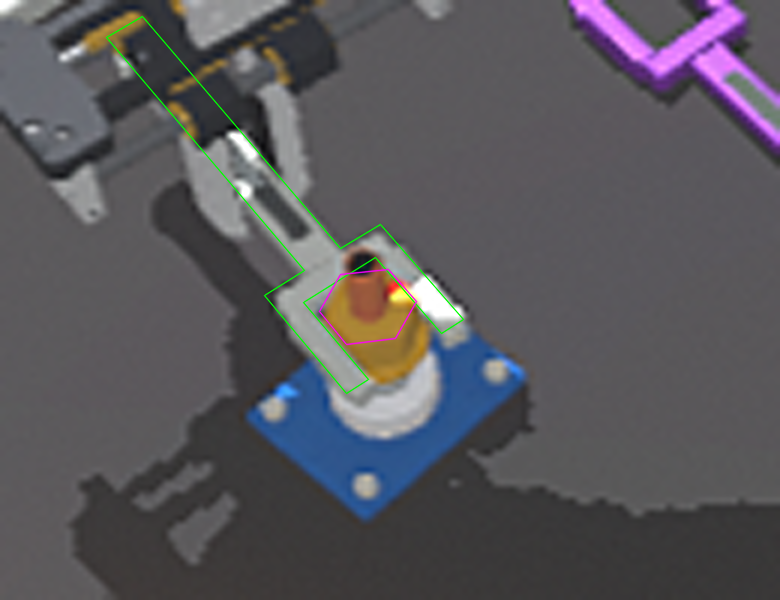

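carry_out([
  {"delta_pos":[-4.2,0.9,0],"turn":[0,0,-0.05],"hand":0.05},
])

```text
clock: 15.82
eef_pos: [544.4, -256.3, 39.3]
eef_rot: [3.14, -0.0, 1.325]
wrist_force: [4.4, 1.2, -2.7]
finger_gap: 16.0
```

```bash
python3 look.py
```

```text
yaw 1.325 R 0.0851 ang 1.33 z 39.3 F [ 4.4  1.2 -2.7] mz [ 0.27 -0.93  0.14] torque 0.477 gap 16.0 t 15.825
```

carry_out([
  {"delta_pos":[-4.1,1.1,0],"turn":[0,0,-0.05],"hand":0.05},
])

```text
clock: 15.95
eef_pos: [540.3, -255.2, 39.3]
eef_rot: [3.14, -0.0, 1.274]
wrist_force: [4.0, 1.8, -1.9]
finger_gap: 16.3
```

```bash
python3 look.py pics/d2.png
```

```text
yaw 1.274 R 0.0851 ang 1.28 z 39.3 F [ 4.   1.8 -1.9] mz [ 0.22 -0.87  0.17] torque 0.454 gap 16.3 t 15.95
```

View pics/d2.png

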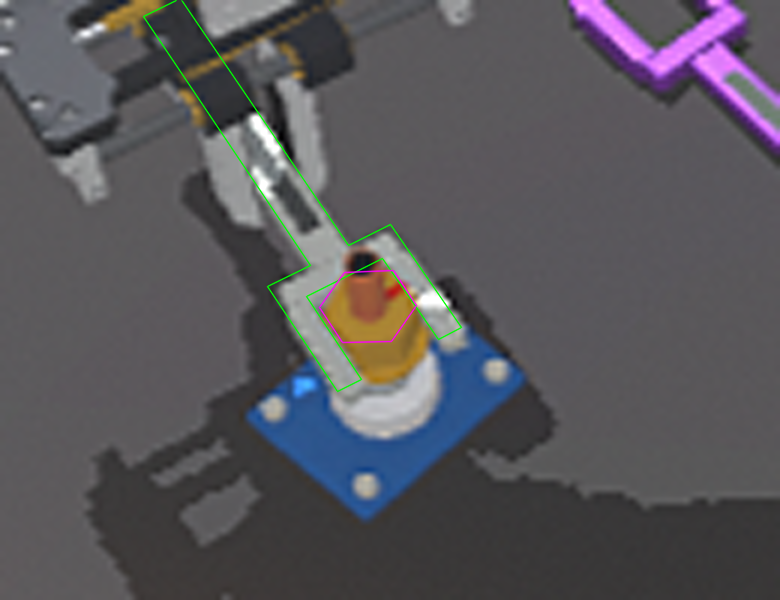

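```bash
python3 - <<'E'
import numpy as np
R=85.3
def d(a,b):return R*np.array([np.cos(a)-np.cos(b),np.sin(a)-np.sin(b)])
a=1.275
for s in np.arange(1,9)*.09: print(s.round(2),d(a,a-s).round(1))
a=.555
for s in np.arange(1,9)*.08: print(s.round(2),d(a,a-s).round(1))
E
```

```text
0.09 [-7.2  2.6]
0.18 [-14.2   5.8]
0.27 [-20.9   9.6]
0.36 [-27.2  14. ]
0.45 [-33.   18.9]
0.54 [-38.4  24.4]
0.63 [-43.3  30.3]
0.72 [-47.6  36.6]
0.08 [-3.4  5.9]
0.16 [-6.2 12.1]
0.24 [-8.6 18.5]
0.32 [-10.5  25.1]
0.4 [-11.8  31.8]
0.48 [-12.6  38.6]
0.56 [-12.8  45.4]
0.64 [-12.5  52.2]
```

carry_out([
  {"delta_pos":[-7.2,2.6,0],"turn":[0,0,-0.09],"hand":0.05},
  {"delta_pos":[-14.2,5.8,0],"turn":[0,0,-0.18],"hand":0.05},
  {"delta_pos":[-20.9,9.6,0],"turn":[0,0,-0.27],"hand":0.05},
  {"delta_pos":[-27.2,14.0,0],"turn":[0,0,-0.36],"hand":0.05},
])

```text
clock: 16.5
eef_pos: [513.1, -241.3, 39.4]
eef_rot: [3.14, -0.001, 0.914]
wrist_force: [5.9, 0.7, -2.7]
finger_gap: 16.3
```

```bash
python3 look.py pics/d3.png
```

```text
yaw 0.914 R 0.0852 ang 0.92 z 39.4 F [ 5.9  0.7 -2.7] mz [ 0.05 -0.97  0.19] torque 0.555 gap 16.3 t 16.5
```

View pics/d3.png

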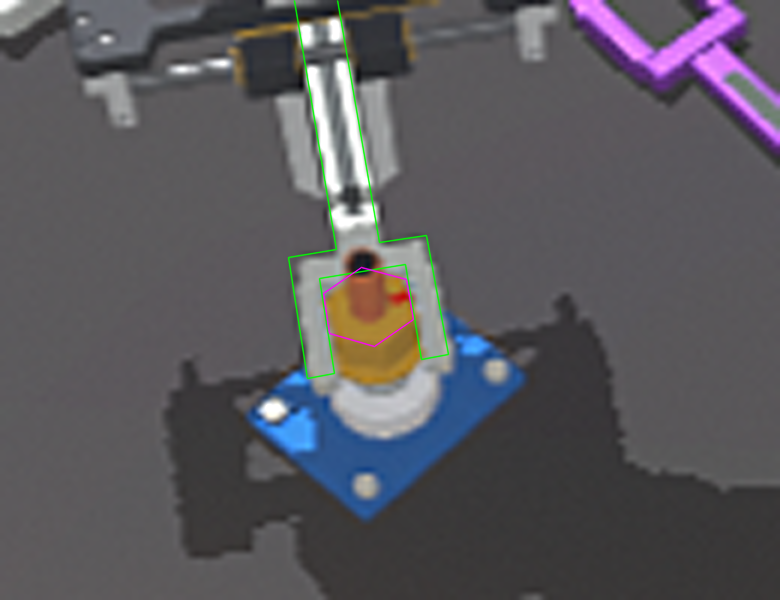

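The nut follows the wrench: the red mark stays beside the right prong at (400,297), and torque holds at about 0.5 N m, so it is yielding. I'm continuing the arc.

carry_out([
  {"delta_pos":[-5.8,4.9,0],"turn":[0,0,-0.09],"hand":0.05},
  {"delta_pos":[-11.2,10.4,0],"turn":[0,0,-0.18],"hand":0.05},
  {"delta_pos":[-16.1,16.3,0],"turn":[0,0,-0.27],"hand":0.05},
  {"delta_pos":[-20.4,22.6,0],"turn":[0,0,-0.36],"hand":0.05},
])

```text
clock: 17.05
eef_pos: [492.7, -219.0, 39.4]
eef_rot: [3.14, -0.001, 0.555]
wrist_force: [5.7, -0.5, -3.0]
finger_gap: 16.1
```

```bash
python3 look.py
```

```text
yaw 0.555 R 0.0851 ang 0.562 z 39.4 F [ 5.7 -0.5 -3. ] mz [-0.26 -0.86  0.23] torque 0.526 gap 16.1 t 17.05
```

carry_out([
  {"delta_pos":[-3.4,5.9,0],"turn":[0,0,-0.08],"hand":0.05},
  {"delta_pos":[-6.2,12.1,0],"turn":[0,0,-0.16],"hand":0.05},
  {"delta_pos":[-8.6,18.5,0],"turn":[0,0,-0.24],"hand":0.05},
  {"delta_pos":[-10.5,25.1,0],"turn":[0,0,-0.32],"hand":0.05},
  {"delta_pos":[-11.8,31.8,0],"turn":[0,0,-0.4],"hand":0.05},
  {"delta_pos":[-12.6,38.6,0],"turn":[0,0,-0.48],"hand":0.05},
])

```text
clock: 17.8
eef_pos: [480.0, -180.6, 39.3]
eef_rot: [3.14, -0.001, 0.075]
wrist_force: [2.5, -3.9, -1.0]
finger_gap: 16.2
```

```bash
python3 look.py pics/d4.png
```

```text
yaw 0.075 R 0.085 ang 0.082 z 39.3 F [ 2.5 -3.9 -1. ] mz [-0.61 -0.46  0.21] torque 0.56 gap 16.2 t 17.8
```

View pics/d4.png

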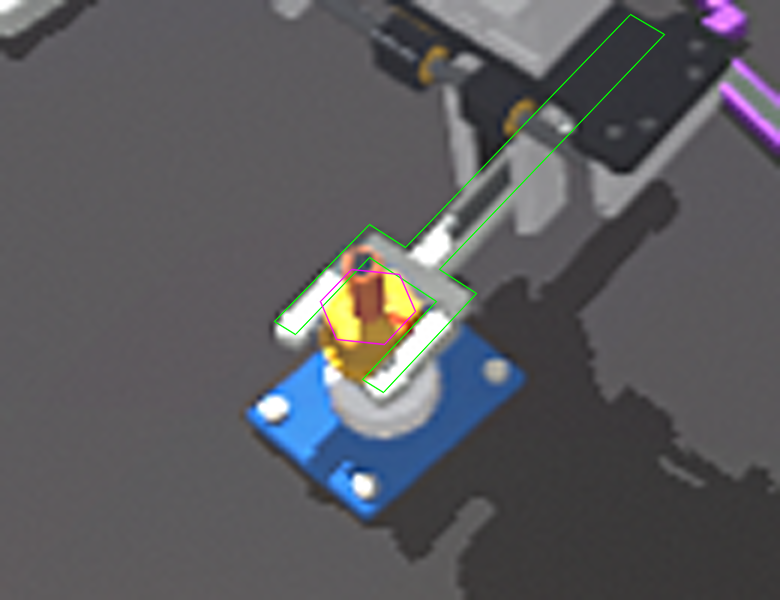

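carry_out([
  {"delta_pos":[-0.3,6,0],"turn":[0,0,-0.07],"hand":0.05},
  {"delta_pos":[-0.2,11.9,0],"turn":[0,0,-0.14],"hand":0.05},
  {"delta_pos":[0.5,17.4,0],"turn":[0,0,-0.205],"hand":0.05},
])

```text
clock: 18.23
eef_pos: [480.4, -163.2, 39.3]
eef_rot: [3.141, -0.001, -0.129]
wrist_force: [1.4, -4.3, -1.9]
finger_gap: 16.4
```

```bash
python3 look.py pics/d5.png; python3 - <<'E'
from ov import *
t=camera("top")[:,:,::-1].copy();cv2.imwrite("pics/d5t.png",cv2.resize(t[180:260,330:430],None,fx=7,fy=7,interpolation=cv2.INTER_CUBIC))
E
```

```text
yaw -0.129 R 0.085 ang -0.122 z 39.3 F [ 1.4 -4.3 -1.9] mz [-0.64 -0.26  0.14] torque 0.491 gap 16.4 t 18.225
```

View pics/d5.png

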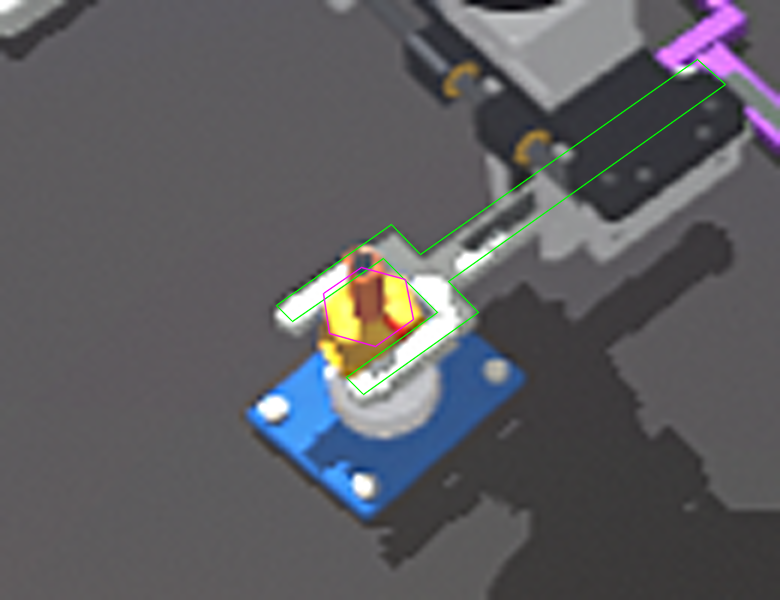

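View pics/d5t.png

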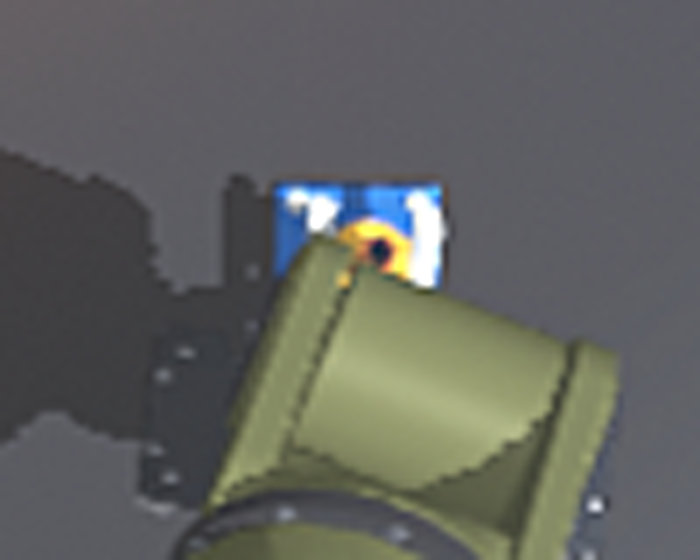

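```bash
cat > fit.py <<'E'
from ov import *
from scipy.optimize import minimize
import sys
s=camera("scene")[:,:,::-1].copy();cv2.imwrite(sys.argv[1],s)
yw=read_state()["eef_rot"][2];z0=read_state()["eef_pos"][2]+14
x,y,w,h=225,190,70,60;K=6
r=cv2.resize(s[y:y+h,x:x+w],None,fx=K,fy=K)
hsv=cv2.cvtColor(r,cv2.COLOR_BGR2HSV)
m=((hsv[...,1]<40)&(hsv[...,2]>125)).astype(np.uint8)
def hd(p,z):
    c,sn=np.cos(p[2]),np.sin(p[2]);q=np.array([(24,27),(24,16.7),(-20,16.7),(-20,-16.7),(24,-16.7),(24,-27),(-32,-27),(-32,-8.5),(-55,-8.5),(-55,8.5),(-32,8.5),(-32,27)],float)
    return np.c_[q@np.array([[c,sn],[-sn,c]])+p[:2],np.full(12,z)]
def cost(p):
    M=np.zeros_like(m);Wt=np.zeros_like(m)
    for z in(z0,z0+12):
        cv2.fillPoly(M,[np.round((proj("scene",hd(p,z))-[x,y]+.5)*K*16).astype(np.int32)],1,shift=4)
    Wt=cv2.dilate(M,np.ones((15,15)))
    # ignore boss (white) region
    ig=np.zeros_like(m);cv2.fillPoly(ig,[np.round((proj("scene",circ((564.7,-171),24,z))-[x,y]+.5)*K).astype(np.int32) for z in(24,)],1)
    cv2.fillPoly(ig,[np.round((proj("scene",circ((564.7,-171),24,8))-[x,y]+.5)*K).astype(np.int32)],1)
    return ((M!=m)&(ig==0)&(Wt>0)).sum()
b=None
for dy in(-.15,-.05,.05,.15):
    p0=np.array([565.,-171,yw+dy]);o=minimize(cost,p0,method="Nelder-Mead",options=dict(initial_simplex=np.array([p0,p0+[4,0,0],p0+[0,4,0],p0+[0,0,.08]])))
    if b is None or o.fun<b.fun:b=o
print("fit",b.x.round(3),b.fun,"tool yaw",yw.round(3))
im=draw("scene",s,x,y,w,h,8,[(hd(b.x,z0+12),(0,255,0)),(hd(b.x,z0),(255,0,255))])
cv2.imwrite(sys.argv[1].replace(".png","f.png"),im)
E
python3 fit.py pics/e1.png
```

```text
fit [ 5.66200e+02 -1.73995e+02 -1.45000e-01] 4796.0 tool yaw -0.126
```

View pics/e1f.png

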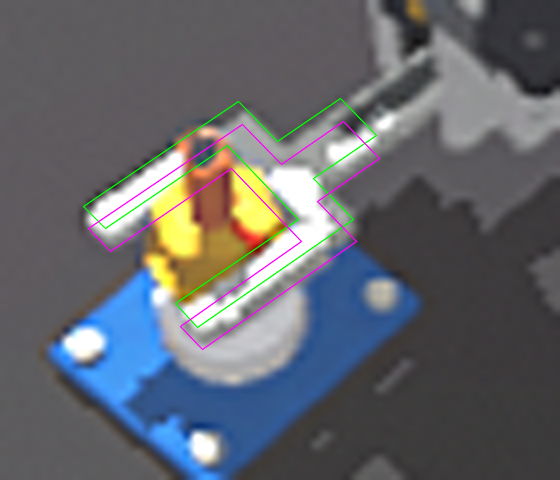

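```bash
python3 - <<'E'
from ov import *
s=cv2.imread("pics/e1.png");pl=[]
# bias shift: use centre offset so projected outlet matches scene bias (565.3,-170.6 vs 564.7,-173.6)
for yaw,col in((-.13,(0,255,0)),(-.03,(255,0,255))):
    c=np.array([565.3,-170.6]);u=np.array([np.cos(yaw),np.sin(yaw)]);v=np.array([-u[1],u[0]])
    for off in(-8.5,8.5):
        a=c-33*u+off*v;b=c-85*u+off*v
        pl.append(([[*a,63],[*b,63]],col))
    for off,o in((27,1),(-27,1),):
        pl.append(([[*(c+24*u+off*v),65],[*(c-32*u+off*v),65]],col))
cv2.imwrite("pics/e2.png",draw("scene",s,235,185,66,55,12,pl))
E
```

```text
(no output)
```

View pics/e2.png

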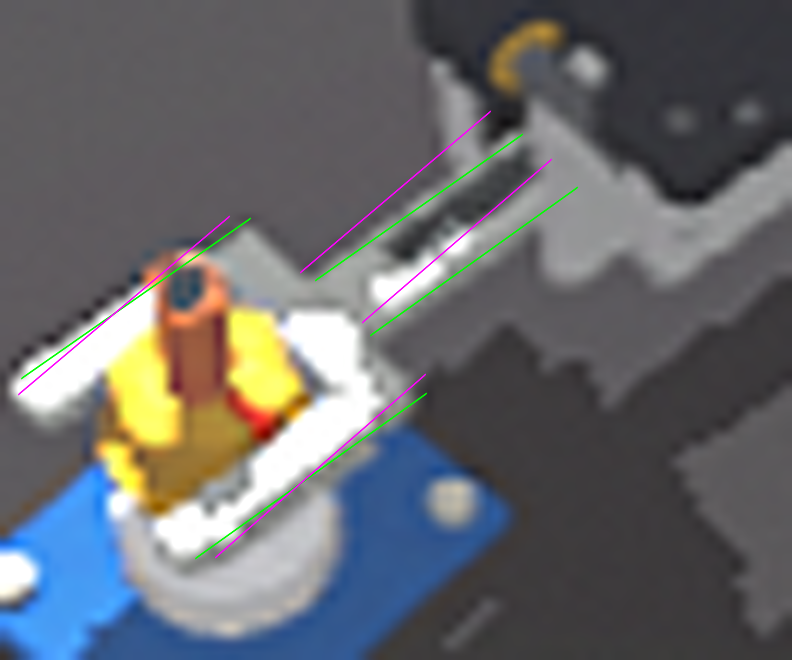

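carry_out([
  {"delta_pos":[0.4,2.6,0],"turn":[0,0,-0.03],"hand":0.05},
  {"delta_pos":[0.8,5.1,0],"turn":[0,0,-0.06],"hand":0.05},
  {"delta_pos":[0.8,5.1,0],"turn":[0,0,-0.06],"hand":0.05},
])

```text
clock: 18.75
eef_pos: [481.0, -157.8, 39.1]
eef_rot: [3.141, -0.001, -0.19]
wrist_force: [4.0, -4.6, -1.6]
finger_gap: 16.3
```

```bash
python3 look.py
```

```text
yaw -0.19 R 0.0851 ang -0.186 z 39.1 F [ 4.  -4.6 -1.6] mz [-0.7  -0.54  0.15] torque 0.474 gap 16.3 t 18.75
```

carry_out([
  {"delta_pos":[-0.8,-5.1,0],"turn":[0,0,0.06],"hand":0.05},
  {"delta_pos":[-1.3,-10.2,0],"turn":[0,0,0.12],"hand":0.05},
])

```text
clock: 19.0
eef_pos: [479.4, -167.7, 39.0]
eef_rot: [-3.141, 0.0, -0.067]
wrist_force: [0.5, -0.8, -1.6]
finger_gap: 16.6
```

```bash
python3 look.py
```

```text
yaw -0.067 R 0.0855 ang -0.069 z 39.0 F [ 0.5 -0.8 -1.6] mz [ 0.07  0.02 -0.  ] torque 0.066 gap 16.6 t 19.0
```

carry_out([
  {"delta_pos":[-0.2,-4.3,0],"turn":[0,0,0.05],"hand":0.05},
])

```text
clock: 19.12
eef_pos: [478.8, -172.0, 38.8]
eef_rot: [-3.141, 0.001, -0.018]
wrist_force: [0.8, -0.1, -2.5]
finger_gap: 16.6
```

```bash
python3 look.py
```

```text
yaw -0.018 R 0.0859 ang -0.019 z 38.8 F [ 0.8 -0.1 -2.5] mz [0.   0.02 0.03] torque 0.037 gap 16.6 t 19.125
```

carry_out([
  {"delta_pos":[0.4,-2.6,0],"turn":[0,0,0.03],"hand":0.05},
  {"delta_pos":[0.4,-2.6,3],"turn":[0,0,0.03],"hand":0.05},
  {"delta_pos":[0.4,-2.6,6],"turn":[0,0,0.03],"hand":0.05},
])

```text
clock: 19.5
eef_pos: [479.6, -174.5, 45.1]
eef_rot: [-3.141, 0.0, 0.009]
wrist_force: [-0.1, 0.3, -0.9]
finger_gap: 16.8
```

```bash
python3 look.py
```

```text
yaw 0.009 R 0.0851 ang 0.011 z 45.1 F [-0.1  0.3 -0.9] mz [ 0.   -0.   -0.01] torque -0.041 gap 16.8 t 19.5
```

carry_out([
  {"delta_pos":[0,0,8],"turn":[0,0,0],"hand":0.05},
  {"delta_pos":[0,0,20],"turn":[0,0,0],"hand":0.05},
  {"delta_pos":[0,0,45],"turn":[0,0,0],"hand":0.05},
  {"delta_pos":[0,0,75],"turn":[0,0,0],"hand":0.05},
  {"delta_pos":[0,0,90],"turn":[0,0,0],"hand":0.05},
  {"delta_pos":[-45,0,90],"turn":[0,0,0],"hand":0.05},
  {"delta_pos":[-75,0,90],"turn":[0,0,0],"hand":0.05},
])

```text
clock: 20.38
eef_pos: [403.1, -174.4, 134.9]
eef_rot: [-3.141, 0.0, 0.01]
wrist_force: [0.5, -0.8, -1.9]
finger_gap: 15.9
```

```bash
python3 st.py; python3 - <<'E'
from ov import *
s=camera("scene")[:,:,::-1].copy();cv2.imwrite("pics/f1.png",s)
b=(565.3,-170.6)
def P(yt):
    n=yt+np.pi/2
    return [(hexa(b,n,70),(255,0,255)),(hexa(b,n,51.5),(0,255,0))]
def red(y): return [([[b[0]+16*np.cos(y),b[1]+16*np.sin(y),z] for z in(55,68)],(0,0,255))]
a=cv2.resize(s[195:240,225:280],None,fx=7,fy=7,interpolation=cv2.INTER_CUBIC)
cv2.imwrite("pics/f2.png",np.hstack([a,draw("scene",s,225,195,55,45,7,P(0.0))]))
E
```

```text
{'clock': 20.375, 'joints': [-0.492, 0.131, 1.902, -0.0, 1.109, 1.069], 'eef_pos': [403.145, -174.422, 134.866], 'eef_rot': [-3.141, 0.0, 0.01], 'wrist_force': [0.518, -0.823, -1.911], 'moment': [0.019, 0.005, -0.005], 'finger_gap': 15.929}
```

View pics/f2.png

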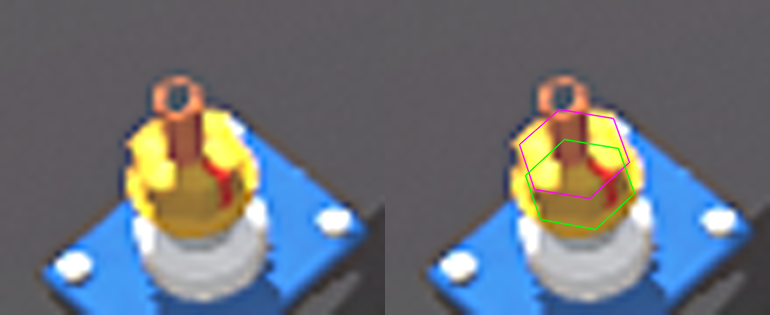

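View pics/f1.png

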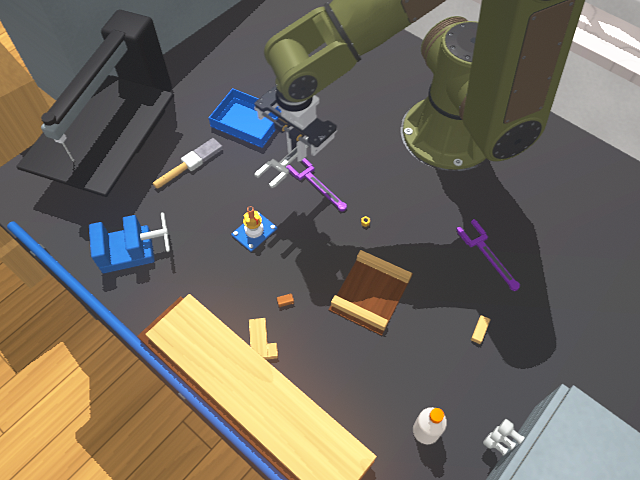

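```bash
python3 - <<'E'
from ov import *
s=cv2.imread("pics/f1.png").astype(int);c=s[200:235,235:265]
m=(c[...,2]>120)&(c[...,1]<90)&(c[...,0]<90)
p=np.argwhere(m)[:,::-1]+[235,200];print(p.tolist())
b=np.array((565.3,-170.6))
# where would the mark strip/face vertical edges project for nut yaw options
for y in (70,80,85,90,95,100,110):
    a=np.deg2rad(y);print(y,proj("scene",[[*(b+16*np.array([np.cos(a),np.sin(a)])),z] for z in(53,70)]).round(1).tolist())
s0=cv2.imread("pics/scene0.png")
E
```

```text
[[248, 211], [253, 211], [249, 212], [252, 212], [249, 213], [250, 213], [252, 213], [253, 213], [249, 214], [250, 214], [251, 214], [252, 214], [253, 214], [249, 215], [250, 215], [252, 215], [253, 215], [249, 216], [250, 216], [251, 216], [252, 216], [253, 216], [249, 217], [250, 217], [251, 217], [252, 217], [253, 217], [254, 218], [255, 219], [256, 219], [256, 220], [257, 220], [258, 220], [256, 221], [257, 221], [256, 222], [257, 222], [256, 223], [257, 223], [256, 224], [257, 224]]
70 [[255.3, 225.5], [254.6, 221.6]]
80 [[256.3, 224.9], [255.6, 221.0]]
85 [[256.8, 224.6], [256.1, 220.6]]
90 [[257.2, 224.2], [256.5, 220.3]]
95 [[257.6, 223.8], [256.9, 219.9]]
100 [[258.0, 223.4], [257.3, 219.4]]
110 [[258.6, 222.5], [257.9, 218.5]]
```

The red mark now faces roughly +y (stripe at (257,222)), which gives about 90° ± 5° past finger-tight. Now I carry the wrench back to the rest.

carry_out([
  {"delta_pos":[10,35,0],"turn":[0,0,0.03],"hand":0.05},
  {"delta_pos":[24,82,0],"turn":[0,0,0.08],"hand":0.05},
  {"delta_pos":[38,130,0],"turn":[0,0,0.13],"hand":0.05},
  {"delta_pos":[52,178,0],"turn":[0,0,0.18],"hand":0.05},
  {"delta_pos":[66,226,0],"turn":[0,0,0.23],"hand":0.05},
  {"delta_pos":[80,274,0],"turn":[0,0,0.28],"hand":0.05},
  {"delta_pos":[92,315,0],"turn":[0,0,0.313],"hand":0.05},
  {"delta_pos":[92,315,0],"turn":[0,0,0.313],"hand":0.05},
])

```text
clock: 21.42
eef_pos: [496.7, 142.5, 134.6]
eef_rot: [-3.141, 0.0, 0.326]
wrist_force: [0.5, -0.1, -1.9]
finger_gap: 16.3
```

carry_out([
  {"delta_pos":[0,0,-30],"turn":[0,0,0],"hand":0.05},
  {"delta_pos":[0,0,-60],"turn":[0,0,0],"hand":0.05},
  {"delta_pos":[0,0,-85],"turn":[0,0,0],"hand":0.05},
  {"delta_pos":[0,0,-100],"turn":[0,0,0],"hand":0.05},
  {"delta_pos":[0,0,-105],"turn":[0,0,0],"hand":0.05},
  {"delta_pos":[0,0,-105],"turn":[0,0,0],"hand":0.05},
])

```text
clock: 22.18
eef_pos: [496.8, 140.2, 30.3]
eef_rot: [3.142, -0.0, 0.323]
wrist_force: [0.7, -0.6, -1.5]
finger_gap: 16.4
```

```bash
python3 st.py; python3 - <<'E'
from ov import *
s=camera("scene")[:,:,::-1].copy()
cv2.imwrite("pics/g1.png",cv2.resize(s[200:350,300:450],None,fx=4,fy=4))
E
```

```text
{'clock': 22.175, 'joints': [0.204, 0.446, 1.774, -0.0, 0.922, 1.452], 'eef_pos': [496.849, 140.19, 30.338], 'eef_rot': [3.142, -0.0, 0.323], 'wrist_force': [0.672, -0.592, -1.528], 'moment': [-0.009, -0.014, 0.026], 'finger_gap': 16.433}
```

View pics/g1.png

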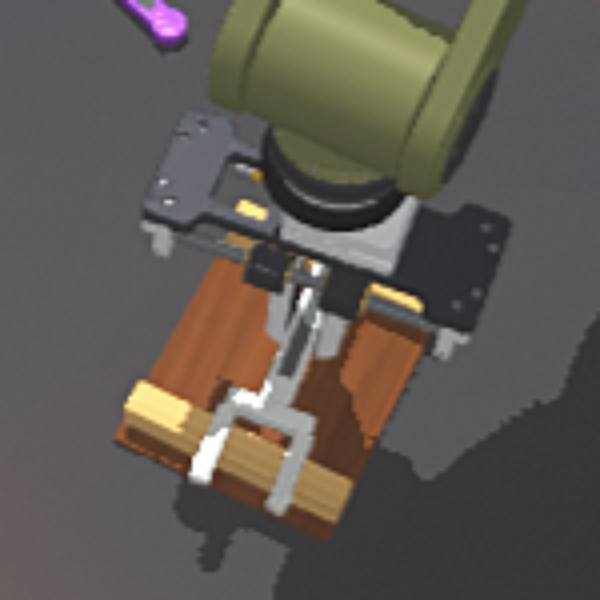

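carry_out([
  {"delta_pos":[-1,0,-8],"turn":[0,0,0],"hand":0.05},
  {"delta_pos":[-1,0,-14],"turn":[0,0,0],"hand":0.05},
  {"delta_pos":[-1,0,-17.5],"turn":[0,0,0],"hand":0.05},
  {"delta_pos":[-1,0,-19],"turn":[0,0,0],"hand":0.05},
  {"delta_pos":[-1,0,-19.5],"turn":[0,0,0],"hand":0.05},
])

```text
clock: 22.85
eef_pos: [495.5, 140.3, 11.0]
eef_rot: [-3.142, 0.0, 0.323]
wrist_force: [-8.4, -2.4, 13.9]
finger_gap: 16.5
```

```bash
python3 st.py
```

```text
{'clock': 22.85, 'joints': [0.205, 0.477, 1.784, -0.0, 0.881, 1.453], 'eef_pos': [495.48, 140.318, 11.01], 'eef_rot': [-3.142, 0.0, 0.323], 'wrist_force': [-8.351, -2.442, 13.883], 'moment': [-0.3, 1.392, 0.004], 'finger_gap': 16.527}
```

carry_out([
  {"delta_pos":[0,0,0.4],"turn":[0,0,0],"hand":0.17},
  {"delta_pos":[0,0,0.4],"turn":[0,0,0],"hand":0.2},
  {"delta_pos":[0,0,0.4],"turn":[0,0,0],"hand":0.3},
  {"delta_pos":[0,0,0.4],"turn":[0,0,0],"hand":0.4},
  {"delta_pos":[0,0,0.4],"turn":[0,0,0],"hand":0.4},
], squeeze=8)

```text
clock: 23.48
eef_pos: [495.6, 140.3, 10.8]
eef_rot: [3.142, -0.0, 0.323]
wrist_force: [-0.1, -0.5, 0.2]
finger_gap: 37.6
```

```bash
python3 st.py
```

```text
{'clock': 23.475, 'joints': [0.205, 0.477, 1.784, -0.0, 0.88, 1.453], 'eef_pos': [495.638, 140.295, 10.844], 'eef_rot': [3.142, -0.0, 0.323], 'wrist_force': [-0.134, -0.51, 0.163], 'moment': [0.031, -0.033, -0.023], 'finger_gap': 37.564}
```

carry_out([
  {"delta_pos":[0,0,20],"turn":[0,0,0],"hand":0.45},
  {"delta_pos":[0,0,60],"turn":[0,0,0],"hand":0.5},
  {"delta_pos":[0,0,110],"turn":[0,0,0],"hand":0.5},
  {"delta_pos":[0,0,160],"turn":[0,0,0],"hand":0.5},
  {"delta_pos":[-50,-30,200],"turn":[0,0,0],"hand":0.5},
  {"delta_pos":[-90,-80,200],"turn":[0,0,0],"hand":0.5},
  {"delta_pos":[-110,-130,200],"turn":[0,0,0],"hand":0.5},
  {"delta_pos":[-120,-180,200],"turn":[0,0,0],"hand":0.5},
])

```text
clock: 24.48
eef_pos: [374.4, -41.0, 211.3]
eef_rot: [3.141, -0.001, 0.323]
wrist_force: [0.2, 0.7, -0.5]
finger_gap: 46.9
```

```bash
python3 st.py; python3 - <<'E'
from ov import *
s=camera("scene")[:,:,::-1].copy();cv2.imwrite("pics/h1.png",s)
w=(576.2,167.4,.323);r=(502,135,.226)
cv2.imwrite("pics/h2.png",draw("scene",s,315,233,110,110,5,[(wr(w,36),(0,255,0))]+[(q,(255,0,255)) for q in rest(r)]))
E
```

```text
{'clock': 24.475, 'joints': [-0.206, -0.106, 1.953, -0.0, 1.294, 1.041], 'eef_pos': [374.405, -40.982, 211.325], 'eef_rot': [3.141, -0.001, 0.323], 'wrist_force': [0.202, 0.704, -0.514], 'moment': [-0.055, -0.073, -0.013], 'finger_gap': 46.851}
```

View pics/h1.png

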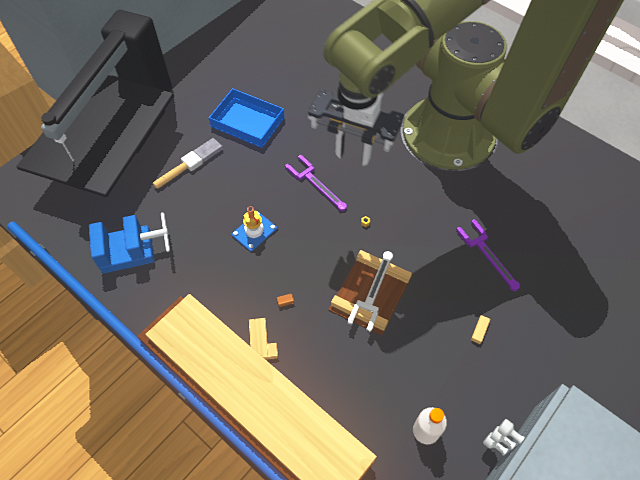

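View pics/h2.png

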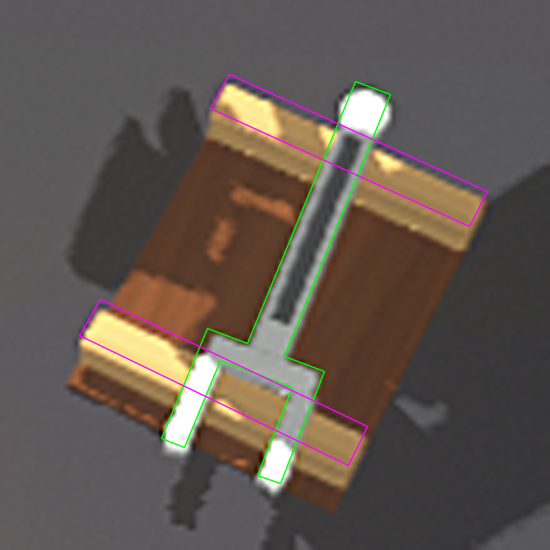

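The wrench lies across both battens where it started, at (372,290), and the bystanders look unmoved. Now I hold still briefly and hand in.

carry_out([
  {"delta_pos":[0,0,0],"turn":[0,0,0],"hand":0.5},
  {"delta_pos":[0,0,0],"turn":[0,0,0],"hand":0.5},
])

```text
clock: 24.78
eef_pos: [375.8, -39.0, 210.8]
eef_rot: [-3.141, -0.0, 0.324]
wrist_force: [0.2, 1.0, -0.9]
finger_gap: 46.6
```

```bash
python3 -c "
from cell import *
print(sign_off())"
```

```text
the job is handed in; nothing more can be done
None
```

The nut is finger-tight plus about a quarter turn with the wrench, and the wrench is back flat across both battens. I handed in at 24.8 s. No verdict is reported, so this rests on my own measurements.

- **Finger-tight:** I ran the nut up with the fingers for about 0.84 rad until the torque reading held between 0.36 and 0.43 N m.
- **Wrench turn:** The jaw went down over the hex to about 1.5 mm above the flange, and I swung it clockwise at a steady 0.5 N m or so. I eased it back square until the torque read near zero, and it lifted off freely.
- **How far it turned:** Three estimates put the extra turn inside the 1.31 to 1.83 rad band but differ by about 0.15 rad. The torque at which the nut began to yield gives about 1.5, the wrench angle with full jaw play gives 1.6 to 1.67, and the red mark in the camera gives about 1.57 ± 0.1.
- **Wrench on the rest:** The last picture shows it across both battens and within about 1 px of its starting pose. Setting it down peaked at about 14 N on the battens.
- **Everything else:** The bystanders look unmoved by eye. I felt no contact on the copper tube, but nothing measures that force directly.

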